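# Fill the charging dock and close its contact flap

## Robot

A 6-joint arm with a two-finger parallel gripper is mounted at the origin on the work surface. World frame = base frame: x ahead of the robot, y to its left, z up, the work surface at z = 0. Lengths are in m, angles in degrees, forces in N, time in s.
With the tool pointing down it reaches from about 0.25 to 0.725 m from the base axis. Payload 9.7 kg.
Tool frame: the origin (TCP) lies on the mounting face of the last link; the fingertips stand 173 mm ahead of it and the grasp point (between the pads) lies 155 mm ahead of it; z points along the fingers, y is the direction in which the jaws open and shut (so a half turn about z gives the same grasp; the last joint's range is limited). The gripper opens to 85 mm and grips with 20 to 120 N. Pads are 22 mm wide; open, the fingers measure 114 mm over their backs; the gripper's body (76 mm by 85 mm) begins 54 mm behind the grasp point. The pads swing forward as they close: fully open they stand 13 mm farther back than shut.
Start: joints at [71.677, 4.979, 10.078, 95.1, 0, 90], TCP at [0.173, 0.522, 0.405] pointing down, gripper open.
Joint ranges: [-179.16, 179.16], [-48.56, 103.87], [-65.8, 70.77], [-126.05, 130.52], [-82.76, 87.17], [-180, 180]. Speed limits (degrees/s): [127.2, 127.2, 147.25, 180, 180, 180].

## Interface

Orientations are given as [roll, pitch, yaw] about the fixed x, y, z axes, in that order (R = Rz(yaw) Ry(pitch) Rx(roll)).
In Python, from plant import ctrl gives the robot as it stands.
- The arm moves only by the tool step_arm, never from a script. Its argument "motion" is a list of rows, each a list of 5 numbers: the finger opening in mm, from 0 to 85.4, then the shift along the tool's x, y, z in mm, then the turn about the tool's z in rad. In form: [[gripper, dx, dy, dz, yaw], ...]. A call has 1 to 5 rows; each row shifts and turns the commanded pose from where the row before left it, along the tool's axes as they then stand; what a row does not reach is not made up. A row lasts 1/12 s, in which the tool goes at most 41.7 mm and 7.16 degrees, less where a joint would pass 70% of its speed; a pose out of reach is approached as far as the arm can. A call is refused whole if a number of a shift passes 41.7 or a number of a turn 0.125, either way. A call with a gripper value outside its range is refused whole. The fingers move at their own pace and stop on an object; "squeeze" is the grip in N (left out, the last holds). Time passes only in rows, so rows that do not move let the fingers close. It gives the time, the measured TCP pose, the force and the opening at its end, in the units of the state.
- ctrl.state(): the state, without advancing time (a new reading comes with each control period).
- ctrl.camera(name): name is "side" or "top"; returns the picture (384x512x3 uint8, blue, green, red); there is no depth.
- ctrl.camera_params(name): a dict with "mtx" (3x3 intrinsics, pixels), "rvec" (rotation vector, rad) and "tvec" (3), from world to camera coordinates, as OpenCV has them. Camera axes: x right, y down, z forward; pixel columns grow to the right and rows downward; lengths in m; the calibration is good to about 2 mm. A picture is of the moment at which its call begins. camera_params takes no time and is no camera call.
- ctrl.close_job(): hands the job in, once; it reports no verdict.
Trained networks look in the newest picture that a camera, given by its name, has taken for a name from the list of things; names that differ only in an ending like _2 or _b are one class to them, and where a whole thing is asked for, a point or a joint stands for the part that bears it (a point fixed in the world has none). Each returns a list of dicts, best first, with "confidence" (0 to 1); they miss things now and then, are a little off and sometimes report something else, mostly with a low value. They report only what shows in the picture. A call takes as long as a camera call. They do not tell look-alikes from the thing itself.
- ctrl.spot_in(query, camera): "location" ([x, y, z] in m, in the coordinates of the camera as it stood for that picture, good to about 4 mm: the middle of the surface that is visible of it).
- ctrl.masks_of(query, camera): "pixels" (384x512 bool, what is visible of it).
The state is a dict: "time_s": time; "joint_pos": joint angles; "dq": joint speeds; "joint_torque": joint torques, N m; "eef_pos": TCP position; "orientation": TCP orientation; "ft_force": force on the tool from outside, world axes, zero at the start; "ft_torque": the same for the moment, N m; "width": finger opening in m.
Only numpy, scipy, OpenCV 4.12 (cv2) and the standard library are available. Lean on these libraries where they do the work, as an engineer would, in place of code of your own. Each camera call takes 0.05 s, during which the arm holds its last target.

## Task

One bay of the rover battery charging dock is empty: take one spare pack from the orange tray and set it down (do not drop it) fully home in that bay, lying like the others with its brass contacts under the raised flap. Then push the sprung flap smoothly down, without slamming it, until it lies level and its catches hold it down. Leave the other spare in the tray, the packs already in the dock, and the rover, reflector and screwdriver as they are.

Things in the scene. Friction and masses are not known exactly. Their poses are not given: they have to be found in the camera images.
- flap (a joint): Angle of the dock's contact flap, rad: 0 level, positive free edge up. A spring holds it at its stop, 0.95. It takes 3 to 10 N on its yellow patch, most from 0.12 to 0.05, where its rims meet two sprung catches at its sides and then snap under them. Pressed to -0.01 or lower (its stop is -0.03) it is caught and stays level by itself, within 0.03; otherwise it springs up again.
- flap_hinge (a point): Middle of the flap's hinge axis, 69.5 mm above the bench. Axes are the dock's: +x from the bays to the hinge, y along the hinge and the row of bays, z up. The flap is an aluminium plate 226 mm wide, 5 mm thick, 100 mm from hinge axis to free edge, its mid-plane through the axis; at angle a the point r from the axis is r cos(a) towards -x and r sin(a) up.
- flap_press (a point): Middle of the yellow press patch (90 x 32 mm) on the flap's upper face, 80 mm from the hinge axis; it moves with the flap. Raised, the free edge stands 64 mm to +x of the bay centres and 151 mm above the bench; level, it covers the last 8 mm of the packs with 13 mm of air above them, bridged by its sprung contact pins.
- dock: Charging dock, a grey box 193 x 300 mm, fixed to the bench, deck 30 mm high, four bays in a row along its y (62 mm pitch), of which three hold packs and one is empty. Origin on the bench under the middle of the row, axes as flap_hinge; front edge at x = -48 mm, the bench before it clear for 120 mm. Behind the bays stand the end wall, the rear housing and the hinge.
- bay_1 (a point): Centre of a pack seated in this bay, 42 mm above the bench; axes as flap_hinge: it lies along x, contacts to +x. Bay inside 64 x 38 mm: four corner guides 8 mm high (middle 38 mm of the long sides open), front lip 12 mm high, and at the contact end a wall 34 mm above the deck, 10 mm higher than the pack, so a pack here can be held only by its long sides, with 28 mm to the next pack.
- bay_1_contact (a point): Where the contacts of a pack seated in this bay lie (25 mm to +x of the bay centre, 12 mm above it).
- bay_2 (a point): Centre of a pack seated in this bay, 42 mm above the bench; axes as flap_hinge: it lies along x, contacts to +x. Made as bay_1.
- bay_2_contact (a point): Where the contacts of a pack seated in this bay lie (25 mm to +x of the bay centre, 12 mm above it).
- bay_3 (a point): Centre of a pack seated in this bay, 42 mm above the bench; axes as flap_hinge: it lies along x, contacts to +x. Made as bay_1.
- bay_3_contact (a point): Where the contacts of a pack seated in this bay lie (25 mm to +x of the bay centre, 12 mm above it).
- bay_4 (a point): Centre of a pack seated in this bay, 42 mm above the bench; axes as flap_hinge: it lies along x, contacts to +x. Made as bay_1.
- bay_4_contact (a point): Where the contacts of a pack seated in this bay lie (25 mm to +x of the bay centre, 12 mm above it).
- pack_1_mid (a point): Rover battery pack: blue hard case 60 x 34 x 24 mm, one end black with two brass contacts on top, about 0.12 kg. Point at its centre; x along its 60 mm length to the contact end, z up. Already in one of the bays.
- pack_2_mid (a point): Rover battery pack: blue hard case 60 x 34 x 24 mm, one end black with two brass contacts on top, about 0.12 kg. Point at its centre; x along its 60 mm length to the contact end, z up. Already in one of the bays.
- pack_3_mid (a point): Rover battery pack: blue hard case 60 x 34 x 24 mm, one end black with two brass contacts on top, about 0.12 kg. Point at its centre; x along its 60 mm length to the contact end, z up. Already in one of the bays.
- spare_1_mid (a point): Rover battery pack: blue hard case 60 x 34 x 24 mm, one end black with two brass contacts on top, about 0.12 kg. Point at its centre; x along its 60 mm length to the contact end, z up. At the start it lies in a slot of the orange spares tray.
- spare_1_contact (a point): Middle of this spare pack's brass contacts, on its top face, 25 mm from its centre along its length.
- spare_2_mid (a point): Rover battery pack: blue hard case 60 x 34 x 24 mm, one end black with two brass contacts on top, about 0.12 kg. Point at its centre; x along its 60 mm length to the contact end, z up. At the start it lies in a slot of the orange spares tray.
- spare_2_contact (a point): Middle of this spare pack's brass contacts, on its top face, 25 mm from its centre along its length.
- tray: Orange spares tray fixed to the bench, 72 x 131 mm; origin under its centre; x along the packs, to their contact ends; three slots side by side along y, two with a pack. Floor 3 mm; partitions 5 mm thick at 42 mm pitch rise to 27 mm along the packs' long sides, level with their tops; ends open above a 6 mm lip, so a pack here is taken by its two ends.
- rover: Small four-wheeled rover, blue and black decks and yellow wheels, 190 x 150 mm, 136 mm high, standing on the bench; origin at the middle under its wheels. Not to be touched.
- prism: Survey reflector: round yellow glass prism on a post and black puck of 52 mm diameter, 90 mm high; origin under the puck. Not to be touched.
- screwdriver_grip (a point): Screwdriver lying on the bench, about 200 mm long; this point is in its handle. Not to be touched.
Mind the look-alikes: they are no part of the job. What is shaped like the part that bears spare_2_mid but purple is not meant. What is shaped like the part that bears spare_1_mid but purple is not meant.

How it is judged:
By the outcome, as a careful person would: the job done as asked, in the order asked, and still so for the second after the job is handed in, with the robot touching nothing.
It also fails if it takes over 59 s, if anything falls off the work surface, if the arm or the gripper's body presses on something with over 40 N, if the wrist force passes 120 N, or if a joint passes its speed limit or range.

## Working session

There is one attempt and no reset: what is moved stays moved. The work goes in short steps, Python scripts to look and compute and a tool call to move; the robot and the scene stay as the last step left them, time stands still between calls to the robot, and variables do not carry over. Pictures are saved under pics/ and viewed, and the job is handed in when it is done.

Besides the shell and the picture viewer there is one more tool, called as name(argument=value, ...), one argument or row to a line, values as JSON. step_arm: Moves the arm, as the interface text tells. Its arguments: {"type":"object","properties":{"motion":{"type":"array"},"squeeze":{"type":"number"}},"required":["motion"]}

```bash
mkdir -p pics; ls; python3 - <<'E'
from plant import ctrl
import cv2
for n in("side","top"):
    cv2.imwrite(f"pics/{n}0.png",ctrl.camera(n)); p=ctrl.camera_params(n); print(n,p)
s=ctrl.state();print(s)
E
```

```text
pics
side {'mtx': array([[365.52296754,   0.        , 253.63388955],
       [  0.        , 365.52296754, 190.93746674],
       [  0.        ,   0.        ,   1.        ]]), 'rvec': array([ 2.35403828, -0.31657836,  0.15312356]), 'tvec': array([-0.53006666,  0.13104419,  1.06705373])}
top {'mtx': array([[361.40767081,   0.        , 258.93306331],
       [  0.        , 361.40767081, 190.2856822 ],
       [  0.        ,   0.        ,   1.        ]]), 'rvec': array([ 2.1073965 , -2.15600945,  0.12878523]), 'tvec': array([0.00142606, 0.57249207, 0.99912735])}
{'time_s': 0.1, 'joint_pos': array([7.16774797e+01, 5.00839888e+00, 1.00383478e+01, 9.50987555e+01,
       2.20667684e-03, 9.00001002e+01]), 'dq': array([-0.0056522 , -0.02880774,  0.11927343, -0.09335756, -0.05224982,
       -0.0004927 ]), 'joint_torque': array([-3.93370410e-04, -5.21560943e+01,  4.65653980e+01,  1.59832049e-02,
        4.61375441e-05, -5.20693419e-06]), 'eef_pos': array([0.17289862, 0.52212233, 0.40404373]), 'orientation': array([-1.79931193e+02, -2.20655493e-03,  1.61677377e+02]), 'ft_force': array([-0.10494094,  1.06753945,  0.08703803]), 'ft_torque': array([ 0.03899517, -0.02486868,  0.0271427 ]), 'width': 0.08570153586433306}
```

View pics/side0.png

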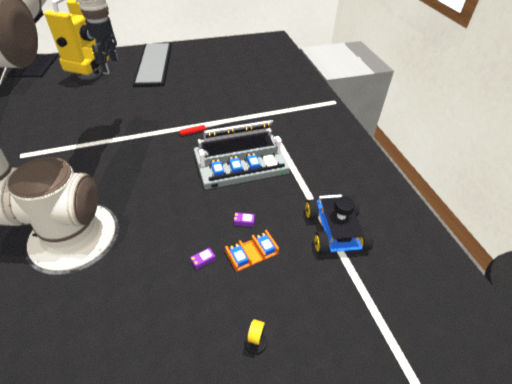

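View pics/top0.png

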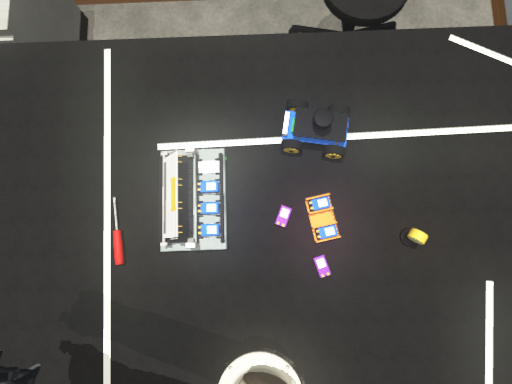

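The side view shows the dock around (240,165), with the empty bay at its far end (270,160). The blue spares are in the tray at (240,257) and (265,243). The purple look-alikes lie loose at (244,219) and (203,258). In the top view the spares are at (319,203) and (327,232), the empty bay is at (208,166), and the flap stands up on the +y side.

```bash
cat > h.py <<'E'
from plant import ctrl
import cv2, numpy as np
def P(n):
    p=ctrl.camera_params(n);R=cv2.Rodrigues(np.array(p['rvec']))[0];return p['mtx'],R,np.array(p['tvec']).ravel(),np.array(p['rvec'])
def c2w(n,x):
    K,R,t,_=P(n); return R.T@(np.array(x)-t)
def proj(n,X):
    K,R,t,rv=P(n); return cv2.projectPoints(np.atleast_2d(np.array(X,float)),rv,t,K,None)[0][:,0]
def onz(n,uv,z):
    K,R,t,_=P(n); d=R.T@np.linalg.inv(K)@np.array([uv[0],uv[1],1.]); o=-R.T@t; return o+d*(z-o[2])/d[2]
E
python3 - <<'E'
from h import *
np.set_printoptions(precision=4,suppress=True)
for n in("side","top"):
    im=ctrl.camera(n)
    c=im[115:275,185:285] if n=="side" else im[135:275,150:350]
    cv2.imwrite(f"pics/{n}_crop.png",cv2.resize(c,None,fx=4 if n=="top" else 3.75,fy=4 if n=="top" else 3.75,interpolation=cv2.INTER_CUBIC))
    for q in["spare_1_mid","spare_1_contact","pack_1_mid","bay_1","bay_1_contact","flap_hinge","flap_press","dock","tray"]:
        for d in ctrl.spot_in(q,n):
            w=c2w(n,d['location']);print(n,q,round(d['confidence'],2),w,proj(n,w)[0].round(0))
print(ctrl.state()['time_s'])
E
```

```text
side spare_1_mid 0.7 [ 0.3499 -0.1902  0.0217] [202. 259.]
side spare_1_mid 0.58 [ 0.4486 -0.2059  0.0309] [238. 253.]
side spare_1_contact 0.61 [ 0.4549 -0.2072  0.0343] [241. 253.]
side spare_1_contact 0.6 [ 0.3549 -0.1918  0.025 ] [204. 258.]
side spare_1_contact 0.48 [ 0.53   -0.1924  0.0313] [265. 243.]
side pack_1_mid 0.66 [0.4562 0.1273 0.0559] [216. 167.]
side bay_1 0.88 [0.555  0.1737 0.0613] [241. 152.]
side bay_1 0.71 [0.5484 0.2117 0.1301] [237. 129.]
side bay_1_contact 0.85 [0.5498 0.1699 0.0559] [240. 154.]
side flap_hinge 0.79 [0.5519 0.1722 0.0554] [241. 154.]
side flap_press 0.88 [0.5496 0.212  0.1309] [237. 129.]
side dock 0.98 [0.5507 0.1704 0.0574] [240. 154.]
side tray 0.95 [ 0.4964 -0.204   0.0078] [255. 254.]
side tray 0.5 [ 0.528  -0.1937  0.0295] [265. 244.]
top spare_1_mid 0.68 [ 0.4479 -0.2024  0.0279] [327. 232.]
top spare_1_mid 0.65 [0.4284 0.408  0.0241] [116. 244.]
top spare_1_mid 0.6 [0.5516 0.192  0.0547] [188. 199.]
top spare_1_mid 0.55 [ 0.3538 -0.1788  0.0204] [320. 266.]
top spare_1_mid 0.45 [0.5468 0.2247 0.1225] [170. 198.]
top spare_1_contact 0.62 [ 0.3553 -0.1797  0.0258] [320. 266.]
top spare_1_contact 0.53 [ 0.4523 -0.1988  0.0267] [325. 231.]
top pack_1_mid 0.66 [0.4647 0.1328 0.0524] [208. 229.]
top bay_1 0.78 [0.552  0.1935 0.0532] [187. 199.]
top bay_1_contact 0.8 [0.5525 0.1924 0.0498] [188. 199.]
top flap_hinge 0.89 [0.5528 0.1886 0.0558] [189. 198.]
top flap_press 0.66 [0.5475 0.2238 0.1212] [170. 197.]
top flap_press 0.65 [0.5533 0.1935 0.0515] [187. 198.]
top dock 0.57 [0.5573 0.1906 0.0545] [188. 197.]
top tray 0.69 [ 0.4902 -0.1913  0.0033] [321. 218.]
1.1
```

View pics/top_crop.png

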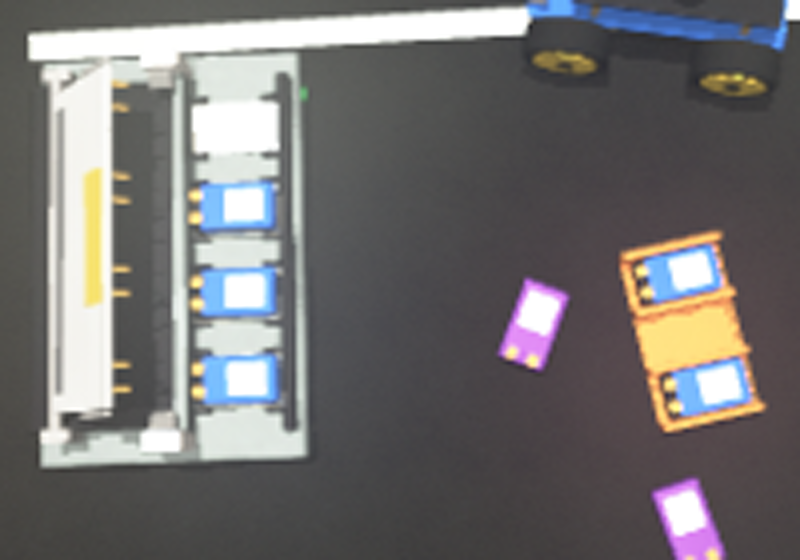

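View pics/side_crop.png

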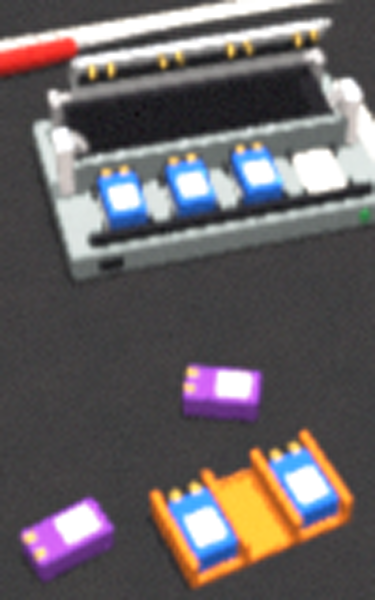

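The crops confirm it. Both blue packs in the tray, crop (705,385) and (682,275), are real spares, and the loose purple ones at (533,325) and (687,520) are look-alikes. I'll take the near spare, top px (327,232), because it's farther from the rover. The empty bay is at top px (209,167). Next I'll fit the dock and spare poses.

```bash
cat > fit.py <<'E'
from h import *
from scipy.optimize import least_squares
from scipy.ndimage import map_coordinates
np.set_printoptions(precision=4,suppress=True)
def T(p,X):
    c,s=np.cos(p[2]),np.sin(p[2]);X=np.array(X,float)
    return np.c_[p[0]+c*X[:,0]-s*X[:,1],p[1]+s*X[:,0]+c*X[:,1],X[:,2]]
def edge_obs(gray,n,p,a,b,out,half=5,sgn=0,N=25):
    """subpixel edge points near model edge a-b ; out = outward model dir"""
    t=np.linspace(.08,.92,N)[:,None];X=np.array(a)*(1-t)+np.array(b)*t
    uv=proj(n,T(p,X));uo=proj(n,T(p,X+np.array(out)*.004));
    d=proj(n,T(p,[b]))[0]-proj(n,T(p,[a]))[0];d/=np.linalg.norm(d);nn=np.array([-d[1],d[0]])
    if nn@(uo-uv).mean(0)<0:nn=-nn
    s=np.arange(-half,half+.01,.25)
    res=[]
    for x,u in zip(X,uv):
        q=u+s[:,None]*nn
        g=map_coordinates(gray,[q[:,1],q[:,0]],order=1)
        gr=np.gradient(cv2.GaussianBlur(g[None],(0,0),2)[0],.25)
        gr=np.abs(gr) if sgn==0 else sgn*gr
        i=np.argmax(gr)
        if gr[i]>6 and 0<i<len(s)-1:
            den=gr[i-1]-2*gr[i]+gr[i+1]
            off=0.5*(gr[i-1]-gr[i+1])/den if den else 0
            res.append((x,u+(s[i]+off*.25)*nn,nn))
    return res
E
cat > dock.py <<'E'
from fit import *
import sys
V={n:ctrl.camera(n) for n in("side","top")}
G={n:cv2.cvtColor(V[n],cv2.COLOR_BGR2GRAY).astype(float) for n in V}
a=onz("top",(224.5,148.75),.03);b=onz("top",(226.75,249.5),.03)
print(a,b,np.linalg.norm(a-b))
# dock x axis ~ +world y ; front edge a(far),b(near); dock y axis = z cross x ; x=+Y => y=-X ; 
yd=(b-a)[:2];yd/=np.linalg.norm(yd);xd=np.array([-(-yd[1])*1,0]);
th=np.arctan2(yd[1],yd[0])-np.pi/2
m=(a+b)[:2]/2;x=np.array([np.cos(th),np.sin(th)]);o=m+x*.048
p0=np.array([o[0],o[1],th]);print("init",p0,np.degrees(th))
E_=[((-.048,-.15,.03),(-.048,.15,.03),(-1,0,0)),
   ((-.048,-.15,.03),(.145,-.15,.03),(0,-1,0)),((-.048,.15,.03),(.145,.15,.03),(0,1,0)),((.145,-.15,.03),(.145,.15,.03),(1,0,0))]
def run(cams,edges,p0):
    p=p0.copy()
    for it in range(6):
        obs=[]
        for n in cams:
            for i in edges[n]:
                e=E_[i];obs+=[(n,i)+o for o in edge_obs(G[n],n,p,*e,half=4 if it<3 else 2.5,sgn=-1)]
        def f(p):
            r=[]
            for n in cams:
                s=[o for o in obs if o[0]==n]
                if s:
                    u=proj(n,T(p,[o[2] for o in s]));r+=[((ui-o[3])@o[4]) for ui,o in zip(u,s)]
            return np.array(r)
        p=least_squares(f,p,loss='soft_l1',f_scale=.3).x
    r=f(p);
    for n in cams:
        for i in edges[n]:
            k=[j for j,o in enumerate(obs) if o[0]==n and o[1]==i]
            # order of r is cam order same
            rr=r[k];print(n,i,len(k),"med",np.median(rr).round(2) if len(k) else None,"sd",rr.std().round(2) if len(k) else None)
    print(cams,p,np.degrees(p[2]));return p
if __name__=="__main__":
    pt=run(["top"],{"top":[0,1,2,3]},p0)
    ps=run(["side"],{"side":[0,1,2]},pt)
    pb=run(["top","side"],{"top":[0,1,2,3],"side":[0,1,2]},pt)
    for n in V:
        S=6;x0,y0,w,h=(150,140,90,120) if n=="top" else (188,112,110,80)
        c=cv2.resize(V[n][y0:y0+h,x0:x0+w],None,fx=S,fy=S,interpolation=cv2.INTER_CUBIC)
        L=[e[:2] for e in E_]
        for k in(-93,-31,31,93):
            q=[(-.03,k/1e3-.017,.054),(.03,k/1e3-.017,.054),(.03,k/1e3+.017,.054),(-.03,k/1e3+.017,.054)]
            L+=[(q[i],q[(i+1)%4]) for i in range(4)]
        c_,s_=np.cos(.95),np.sin(.95)
        q=[(.1222-.1*c_,-.113,.0695+.1*s_),(.1222-.1*c_,.113,.0695+.1*s_),(.1222,.113,.0695),(.1222,-.113,.0695)]
        L+=[(q[i],q[(i+1)%4]) for i in range(4)]
        for a_,b_ in L:
            u=(proj(n,T(pb,[a_,b_]))-[x0,y0]+.5)*S-.5
            cv2.line(c,tuple(map(int,u[0].round())),tuple(map(int,u[1].round())),(0,0,255),1)
        cv2.imwrite(f"pics/dockfit_{n}.png",c)
    np.save("dock.npy",pb)
E
python3 dock.py
```

```text
[0.7017 0.0886 0.03  ] [0.4057 0.0841 0.03  ] 0.29606098525737895
init [ 0.553   0.1343 -4.6972] -269.1312043283431
top 0 25 med 0.87 sd 0.37
top 1 21 med 0.62 sd 0.4
top 2 25 med 0.36 sd 0.25
top 3 25 med 0.91 sd 0.38
['top'] [ 0.5551  0.1322 -4.7097] -269.84585165849006
side 0 25 med 0.0 sd 0.12
side 1 2 med 0.43 sd 1.42
side 2 25 med -0.02 sd 0.12
['side'] [ 0.5544  0.1333 -4.6959] -269.055265796023
top 0 25 med 0.63 sd 0.32
top 1 20 med 0.45 sd 0.33
top 2 25 med 0.78 sd 0.15
top 3 25 med 1.32 sd 0.36
side 0 25 med 0.08 sd 0.16
side 1 2 med 0.63 sd 1.33
side 2 25 med -0.15 sd 0.12
['top', 'side'] [ 0.5546  0.1331 -4.7   ] -269.28922085206256
```

View pics/dockfit_top.png

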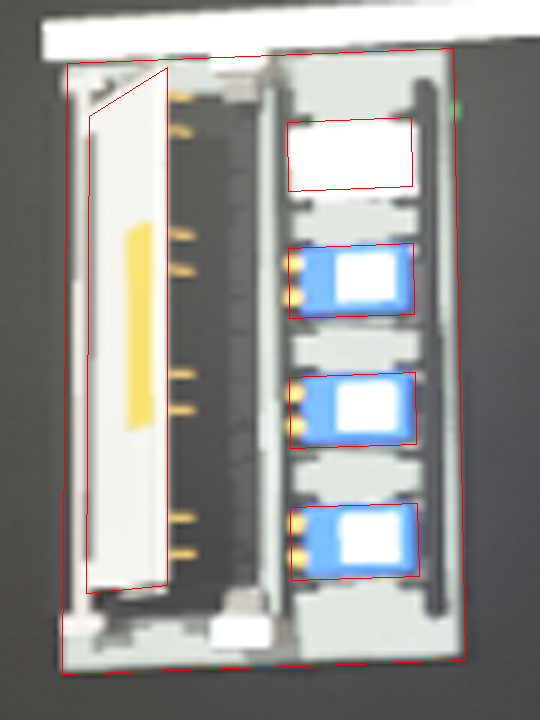

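View pics/dockfit_side.png

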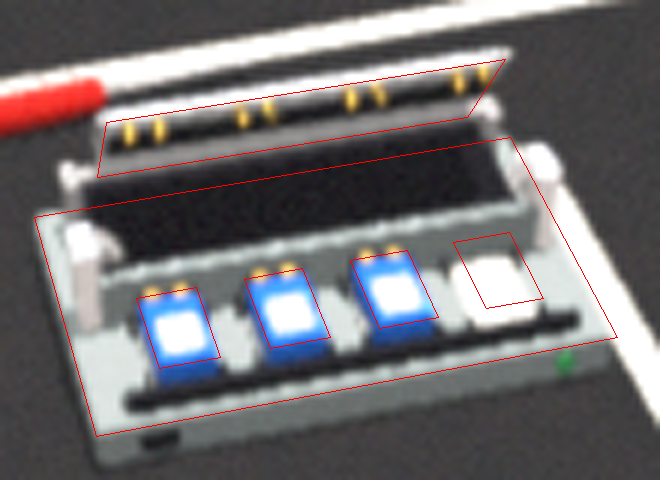

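The model overlay agrees with the picture to about 1 px (roughly 3 mm), which isn't enough for the 2 mm bay slack. I'll refine it later with the spare itself, once the gripper has centred it on the bench. The tray grasp doesn't need that accuracy, so I'll measure the near spare now.

```bash
cat > lab.py <<'E'
from fit import *
def labels(im,n):
    """blue pack (blue component) -> centroid of white label next to it"""
    hsv=cv2.cvtColor(im,cv2.COLOR_BGR2HSV)
    m=((hsv[...,0]>95)&(hsv[...,0]<125)&(hsv[...,1]>110)&(hsv[...,2]>90)).astype(np.uint8)
    k,_,st,ce=cv2.connectedComponentsWithStats(m)
    out=[]
    for i in range(1,k):
        if st[i,4]<15 or st[i,4]>400: continue
        x,y,w,h=st[i,:4]
        sub=im[y-1:y+h+1,x-1:x+w+1].astype(float).min(2)
        wt=np.clip(sub-110,0,None)
        if wt.sum()<500: continue
        yy,xx=np.mgrid[y-1:y+h+1,x-1:x+w+1]
        out.append(((wt*xx).sum()/wt.sum(),(wt*yy).sum()/wt.sum(),ce[i][0],ce[i][1],st[i,4]))
    return np.array(out)
E
python3 - <<'E'
from lab import *
for n in("top","side"):
    im=ctrl.camera(n)
    for r in labels(im,n): print(n,r.round(2),onz(n,r[:2],.027),onz(n,r[:2],.054))
E
```

```text
top [347.97 134.64 347.   127.31  26.  ] [ 0.7352 -0.2793  0.027 ] [ 0.727 -0.273  0.054]
top [209.3  185.04 207.98 186.43 115.  ] [0.5939 0.1345 0.027 ] [0.5894 0.1301 0.054 ]
top [321.56 202.57 318.69 203.3   90.  ] [ 0.5342 -0.1918  0.027 ] [ 0.5312 -0.1879  0.054 ]
top [209.9  207.01 208.03 207.94 114.  ] [0.5289 0.1328 0.027 ] [0.5261 0.1284 0.054 ]
top [210.37 229.17 209.2  229.85 117.  ] [0.4646 0.1315 0.027 ] [0.4634 0.1271 0.054 ]
top [328.45 230.8  325.44 231.82  87.  ] [ 0.4525 -0.2077  0.027 ] [ 0.4517 -0.2033  0.054 ]
side [253.18 161.27 252.64 162.02  97.  ] [0.5923 0.1548 0.027 ] [0.5835 0.1252 0.054 ]
side [235.76 164.31 235.18 165.27  98.  ] [0.5299 0.1546 0.027 ] [0.5231 0.125  0.054 ]
side [217.59 167.63 217.28 168.63 100.  ] [0.4661 0.1537 0.027 ] [0.4614 0.1241 0.054 ]
side [265.91 243.34 265.71 244.45 107.  ] [ 0.5324 -0.1907  0.027 ] [ 0.5256 -0.2092  0.054 ]
side [238.99 254.53 238.94 255.53 124.  ] [ 0.4502 -0.2075  0.027 ] [ 0.446  -0.2254  0.054 ]
```

```bash
cat > plan.py <<'E'
from h import *
import sys,json
def plan(x,y,z,yaw,n,w=85,cur=None):
    s=ctrl.state() if cur is None else None
    p=s['eef_pos'] if s else np.array(cur[:3]); psi=np.radians(s['orientation'][2] if s else cur[3])
    d=(np.array([x,y,z])-p)/n; dy=(np.radians(yaw)-psi); dy=(dy+np.pi)%(2*np.pi)-np.pi; 
    t=-dy/n; rows=[]
    for i in range(n):
        c,sn=np.cos(psi),np.sin(psi)
        rows.append([w]+[round(float(v),1) for v in 1e3*np.array([d[0]*c+d[1]*sn,d[0]*sn-d[1]*c,-d[2]])]+[round(float(t),4)])
        psi-=t
    for i in range(0,n,5):print(json.dumps(rows[i:i+5]))
if __name__=="__main__":
    a=list(map(float,sys.argv[1:6]));plan(*a[:4],int(a[4]),*(a[5:] or []),**({} if len(sys.argv)<7 else {'w':float(sys.argv[6])}))
E
python3 plan.py 0.4503 -0.2027 0.33 11.2 25
```

```text
[[85, -19.6, -24.0, 3.0, 0.1051], [85, -22.1, -21.8, 3.0, 0.1051], [85, -24.2, -19.4, 3.0, 0.1051], [85, -26.1, -16.8, 3.0, 0.1051], [85, -27.7, -13.9, 3.0, 0.1051]]
[[85, -29.1, -10.9, 3.0, 0.1051], [85, -30.0, -7.8, 3.0, 0.1051], [85, -30.7, -4.6, 3.0, 0.1051], [85, -31.0, -1.4, 3.0, 0.1051], [85, -31.0, 1.9, 3.0, 0.1051]]
[[85, -30.6, 5.1, 3.0, 0.1051], [85, -29.9, 8.3, 3.0, 0.1051], [85, -28.9, 11.4, 3.0, 0.1051], [85, -27.5, 14.3, 3.0, 0.1051], [85, -25.9, 17.1, 3.0, 0.1051]]
[[85, -23.9, 19.8, 3.0, 0.1051], [85, -21.7, 22.2, 3.0, 0.1051], [85, -19.3, 24.3, 3.0, 0.1051], [85, -16.6, 26.2, 3.0, 0.1051], [85, -13.8, 27.8, 3.0, 0.1051]]
[[85, -10.8, 29.1, 3.0, 0.1051], [85, -7.7, 30.1, 3.0, 0.1051], [85, -4.5, 30.7, 3.0, 0.1051], [85, -1.2, 31.0, 3.0, 0.1051], [85, 2.0, 31.0, 3.0, 0.1051]]
```

step_arm(
  motion=[
    [85, -19.6, -24, 3, 0.105],
    [85, -22.1, -21.8, 3, 0.105],
    [85, -24.2, -19.4, 3, 0.105],
    [85, -26.1, -16.8, 3, 0.105],
    [85, -27.7, -13.9, 3, 0.105],
  ],
  squeeze=40,
)

```text
time_s: 1.72
eef_pos: [0.2285, 0.3759, 0.3895]
orientation: [180.0, -0.0, 131.3]
ft_force: [0.7, -0.2, 0.6]
width: 0.0851
```

step_arm(
  motion=[
    [85, -29.1, -10.9, 3, 0.105],
    [85, -30, -7.8, 3, 0.105],
    [85, -30.7, -4.6, 3, 0.105],
    [85, -31, -1.4, 3, 0.105],
    [85, -31, 1.9, 3, 0.105],
  ],
)

```text
time_s: 2.13
eef_pos: [0.2841, 0.231, 0.3747]
orientation: [180.0, -0.0, 101.2]
ft_force: [1.6, 0.2, 0.5]
width: 0.0851
```

step_arm(
  motion=[
    [85, -30.6, 5.1, 3, 0.105],
    [85, -29.9, 8.3, 3, 0.105],
    [85, -28.9, 11.4, 3, 0.105],
    [85, -27.5, 14.3, 3, 0.105],
    [85, -25.9, 17.1, 3, 0.105],
  ],
)

```text
time_s: 2.55
eef_pos: [0.3396, 0.086, 0.3598]
orientation: [180.0, -0.0, 71.1]
ft_force: [1.6, 0.1, -0.1]
width: 0.0849
```

step_arm(
  motion=[
    [85, -23.9, 19.8, 3, 0.105],
    [85, -21.7, 22.2, 3, 0.105],
    [85, -19.3, 24.3, 3, 0.105],
    [85, -16.6, 26.2, 3, 0.105],
    [85, -13.8, 27.8, 3, 0.105],
  ],
)

```text
time_s: 2.97
eef_pos: [0.3953, -0.059, 0.3448]
orientation: [180.0, -0.0, 41.0]
ft_force: [0.7, 1.4, 0.1]
width: 0.0849
```

step_arm(
  motion=[
    [85, -10.8, 29.1, 3, 0.105],
    [85, -7.7, 30.1, 3, 0.105],
    [85, -4.5, 30.7, 3, 0.105],
    [85, -1.2, 31, 3, 0.105],
    [85, 2, 31, 3, 0.105],
  ],
)

```text
time_s: 3.38
eef_pos: [0.451, -0.2039, 0.3296]
orientation: [180.0, -0.0, 11.0]
ft_force: [1.1, 1.3, 0.2]
width: 0.0847
```

step_arm(
  motion=[
    [85, 0, 0, 0, 0],
    [85, 0, 0, 0, 0],
  ],
)

```text
time_s: 3.55
eef_pos: [0.4509, -0.2034, 0.329]
orientation: [-180.0, 0.1, 11.2]
ft_force: [-0.4, 0.6, 0.2]
width: 0.0854
```

```bash
python3 plan.py 0.4503 -0.2027 0.25 11.2 4
```

```text
[[85, -0.1, -0.2, 19.7, -0.0002], [85, -0.1, -0.2, 19.7, -0.0002], [85, -0.1, -0.2, 19.7, -0.0002], [85, -0.1, -0.2, 19.7, -0.0002]]
```

Tracking is very good. I'll go down to 0.25 and check the view.

step_arm(
  motion=[
    [85, 0, 0, 20, 0],
    [85, 0, 0, 20, 0],
    [85, 0, 0, 20, 0],
    [85, 0, 0, 20, 0],
    [85, 0, 0, 0, 0],
  ],
)

```text
time_s: 3.97
eef_pos: [0.4497, -0.2009, 0.2464]
orientation: [-179.8, 0.2, 11.4]
ft_force: [-0.6, 1.2, -0.4]
width: 0.0849
```

```bash
python3 - <<'E'
from h import *
for n,(x,y) in(("side",(190,190)),("top",(270,170))):
    im=ctrl.camera(n); cv2.imwrite(f"pics/{n}1.png",cv2.resize(im[y:y+90,x:x+110],None,fx=6,fy=6,interpolation=cv2.INTER_CUBIC))
E
```

```text
(no output)
```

View pics/side1.png

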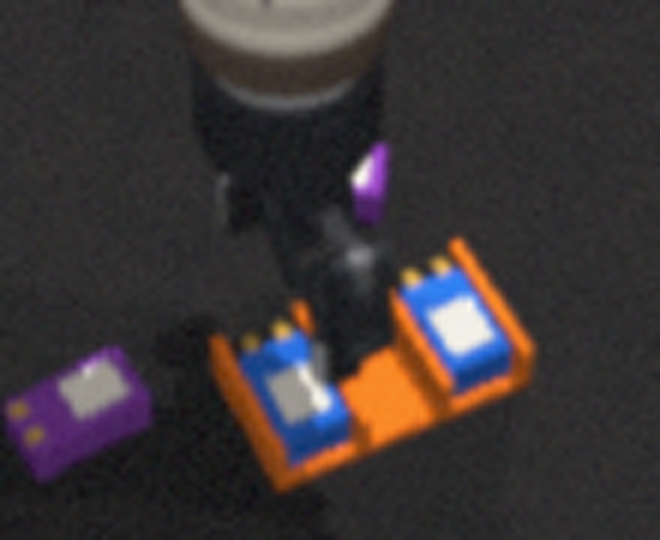

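View pics/top1.png

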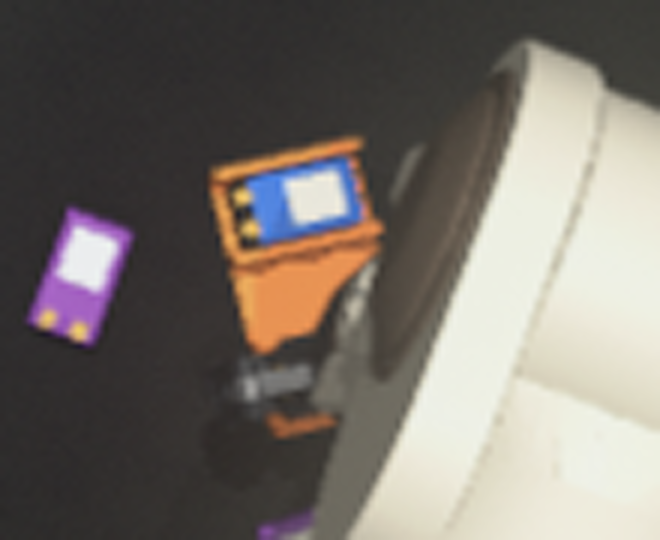

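Gripper sits over the near spare (side crop (300,390)). The finger at the contact end (top crop (245,385)) is outside the tray's end. I'll descend slowly.

step_arm(
  motion=[
    [85, 0, 0, 0, 0],
    [85, 0, 0, 0, 0],
  ],
)

```text
time_s: 4.23
eef_pos: [0.4512, -0.2021, 0.2514]
orientation: [179.9, -0.1, 11.3]
ft_force: [0.0, -0.4, -0.0]
width: 0.0851
```

step_arm(
  motion=[
    [85, 0, 0, 14, 0],
    [85, 0, 0, 14, 0],
    [85, 0, 0, 12, 0],
    [85, 0, 0, 10, 0],
    [85, 0, 0, 0, 0],
  ],
)

```text
time_s: 4.65
eef_pos: [0.4504, -0.202, 0.198]
orientation: [-179.9, 0.1, 11.3]
ft_force: [0.3, -0.3, -0.1]
width: 0.085
```

step_arm(
  motion=[
    [85, 0, 0, 0, 0],
    [85, 0, 0, 0, 0],
  ],
)

```text
time_s: 4.82
eef_pos: [0.4511, -0.2023, 0.2004]
orientation: [180.0, -0.0, 11.3]
ft_force: [1.1, 0.4, 0.5]
width: 0.0848
```

step_arm(
  motion=[
    [85, 0, 0, 7, 0],
    [85, 0, 0, 7, 0],
    [85, 0, 0, 6, 0],
    [85, 0, 0, 0, 0],
    [85, 0, 0, 0, 0],
  ],
)

```text
time_s: 5.23
eef_pos: [0.4506, -0.2021, 0.1791]
orientation: [-180.0, 0.1, 11.3]
ft_force: [0.1, -0.3, 0.3]
width: 0.0851
```

step_arm(
  motion=[
    [50, 0, 0, 0, 0],
    [50, 0, 0, 0, 0],
    [50, 0, 0, 0, 0],
    [50, 0, 0, 0, 0],
    [50, 0, 0, 0, 0],
  ],
  squeeze=25,
)

```text
time_s: 5.65
eef_pos: [0.451, -0.2023, 0.1801]
orientation: [180.0, -0.0, 11.3]
ft_force: [-0.7, 1.1, 4.0]
width: 0.0594
```

step_arm(
  motion=[
    [50, 0, 0, 0, 0],
    [50, 0, 0, 0, 0],
    [50, 0, 0, 0, 0],
  ],
)

```text
time_s: 5.9
eef_pos: [0.451, -0.2023, 0.1801]
orientation: [180.0, -0.0, 11.3]
ft_force: [-0.9, 0.3, 5.6]
width: 0.0595
```

The jaws closed on the 60 mm length. Lifting.

step_arm(
  motion=[
    [50, 0, 0, -4, 0],
    [50, 0, 0, -8, 0],
    [50, 0, 0, -12, 0],
    [50, 0, 0, -18, 0],
    [50, 0, 0, -20, 0],
  ],
  squeeze=40,
)

```text
time_s: 6.32
eef_pos: [0.4505, -0.2021, 0.2425]
orientation: [-180.0, 0.1, 11.3]
ft_force: [0.7, 0.4, -0.6]
width: 0.0589
```

step_arm(
  motion=[
    [50, 0, 0, -20, 0],
    [50, 0, 0, -20, 0],
    [50, 0, 0, -10, 0],
    [50, 0, 0, 0, 0],
    [50, 0, 0, 0, 0],
  ],
)

```text
time_s: 6.73
eef_pos: [0.4509, -0.2023, 0.2918]
orientation: [180.0, -0.0, 11.3]
ft_force: [-0.5, 0.2, -0.8]
width: 0.059
```

```bash
python3 - <<'E'
from h import *
print(np.load('dock.npy'))
for n,(x,y) in(("side",(190,170)),("top",(270,170))):
    im=ctrl.camera(n); cv2.imwrite(f"pics/{n}2.png",cv2.resize(im[y:y+100,x:x+110],None,fx=6,fy=6,interpolation=cv2.INTER_CUBIC))
E
```

```text
[ 0.55463751  0.13313024 -4.69998354]
```

View pics/side2.png

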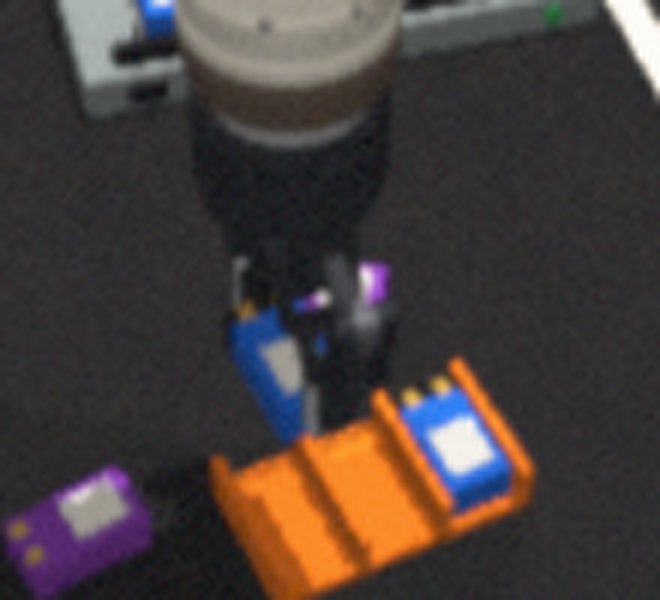

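The spare is held level (side crop (270,370)), and the other spare is still in the tray at (460,445). Now to the bench in front of the dock.

```bash
python3 plan.py 0.56 0.015 0.26 0.8 10 50
```

```text
[[50.0, 15.0, -19.2, 3.0, 0.0183], [50.0, 14.6, -19.4, 3.0, 0.0183], [50.0, 14.3, -19.7, 3.0, 0.0183], [50.0, 13.9, -19.9, 3.0, 0.0183], [50.0, 13.5, -20.2, 3.0, 0.0183]]
[[50.0, 13.2, -20.4, 3.0, 0.0183], [50.0, 12.8, -20.7, 3.0, 0.0183], [50.0, 12.4, -20.9, 3.0, 0.0183], [50.0, 12.0, -21.1, 3.0, 0.0183], [50.0, 11.6, -21.3, 3.0, 0.0183]]
```

step_arm(
  motion=[
    [50, 15, -19.2, 3, 0.0183],
    [50, 14.6, -19.4, 3, 0.0183],
    [50, 14.3, -19.7, 3, 0.0183],
    [50, 13.9, -19.9, 3, 0.0183],
    [50, 13.5, -20.2, 3, 0.0183],
  ],
)

```text
time_s: 7.25
eef_pos: [0.5056, -0.0926, 0.2751]
orientation: [-180.0, 0.1, 6.0]
ft_force: [0.3, -0.7, -0.9]
width: 0.0589
```

step_arm(
  motion=[
    [50, 13.2, -20.4, 3, 0.0183],
    [50, 12.8, -20.7, 3, 0.0183],
    [50, 12.4, -20.9, 3, 0.0183],
    [50, 12, -21.1, 3, 0.0183],
    [50, 11.6, -21.3, 3, 0.0183],
  ],
)

```text
time_s: 7.67
eef_pos: [0.5603, 0.0122, 0.26]
orientation: [-179.8, 0.1, 1.2]
ft_force: [0.5, 0.4, -1.0]
width: 0.0588
```

step_arm(
  motion=[
    [50, 0, 0, 14, 0],
    [50, 0, 0, 14, 0],
    [50, 0, 0, 14, 0],
    [50, 0, 0, 14, 0],
    [50, 0, 0, 0, 0],
  ],
)

```text
time_s: 8.08
eef_pos: [0.5589, 0.0109, 0.2013]
orientation: [-179.8, 0.4, 1.1]
ft_force: [-0.8, -0.3, -1.2]
width: 0.0591
```

step_arm(
  motion=[
    [50, 0, 0, 0, 0],
    [50, 0, 0, 8, 0],
    [50, 0, 0, 6, 0],
    [50, 0, 0, 4, 0],
    [50, 0, 0, 2, 0],
  ],
)

```text
time_s: 8.5
eef_pos: [0.5602, 0.0108, 0.1851]
orientation: [-179.8, 0.0, 1.1]
ft_force: [0.3, -0.1, -2.0]
width: 0.0592
```

step_arm(
  motion=[
    [50, 0, 0, 0, 0],
    [50, 0, 0, 0, 0],
  ],
)

```text
time_s: 8.67
eef_pos: [0.5603, 0.0109, 0.1858]
orientation: [-179.8, -0.0, 1.1]
ft_force: [0.8, -0.2, -1.0]
width: 0.059
```

step_arm(
  motion=[
    [50, 0, 0, 3, 0],
    [50, 0, 0, 2, 0],
    [50, 0, 0, 1, 0],
    [50, 0, 0, 1, 0],
    [50, 0, 0, 0, 0],
  ],
)

```text
time_s: 9.08
eef_pos: [0.5603, 0.0109, 0.1785]
orientation: [-179.8, 0.0, 1.1]
ft_force: [-0.7, 0.6, -0.8]
width: 0.0591
```

step_arm(
  motion=[
    [50, 0, 0, 0.7, 0],
    [50, 0, 0, 0, 0],
  ],
)

```text
time_s: 9.25
eef_pos: [0.5603, 0.0109, 0.1779]
orientation: [-179.8, 0.0, 1.1]
ft_force: [0.3, 0.6, -1.2]
width: 0.0594
```

step_arm(
  motion=[
    [50, 0, 0, 0.6, 0],
    [50, 0, 0, 0, 0],
  ],
)

```text
time_s: 9.42
eef_pos: [0.5603, 0.0109, 0.1774]
orientation: [-179.8, -0.0, 1.1]
ft_force: [0.5, -0.7, -0.7]
width: 0.0591
```

step_arm(
  motion=[
    [50, 0, 0, 0.6, 0],
    [50, 0, 0, 0, 0],
  ],
)

```text
time_s: 9.58
eef_pos: [0.5603, 0.0109, 0.1773]
orientation: [-179.8, -0.0, 1.1]
ft_force: [-2.0, -0.6, 3.4]
width: 0.0587
```

step_arm(
  motion=[
    [50, 0, 0, 0.4, 0],
    [50, 0, 0, 0, 0],
  ],
)

```text
time_s: 9.75
eef_pos: [0.5603, 0.0109, 0.1773]
orientation: [-179.9, -0.0, 1.1]
ft_force: [-3.7, 0.0, 8.3]
width: 0.0591
```

step_arm(
  motion=[
    [72, 0, 0, -0.8, 0],
    [72, 0, 0, 0, 0],
    [72, 0, 0, 0, 0],
    [72, 0, 0, 0, 0],
  ],
)

```text
time_s: 10.08
eef_pos: [0.5603, 0.0109, 0.177]
orientation: [-179.8, 0.0, 1.1]
ft_force: [-0.0, 0.6, 0.5]
width: 0.072
```

step_arm(
  motion=[
    [72, 0, 0, -6, 0],
    [72, 0, 0, -12, 0],
    [72, 0, 0, -18, 0],
    [72, 0, 0, -20, 0],
    [72, 0, 0, -4, 0],
  ],
)

```text
time_s: 10.5
eef_pos: [0.5611, 0.0107, 0.2417]
orientation: [-179.8, -0.3, 1.1]
ft_force: [-0.2, 0.2, 1.2]
width: 0.0719
```

step_arm(
  motion=[
    [72, 0, 0, 0, -0.1208],
    [72, 0, 0, 0, -0.1208],
    [72, 0, 0, 0, -0.1208],
    [72, 0, 0, 0, -0.1208],
    [72, 0, 0, 0, -0.1208],
  ],
)

```text
time_s: 10.92
eef_pos: [0.5604, 0.0108, 0.2376]
orientation: [-179.9, -0.1, 36.1]
ft_force: [0.3, -0.2, -0.4]
width: 0.072
```

step_arm(
  motion=[
    [72, 0, 0, 0, -0.1208],
    [72, 0, 0, 0, -0.1208],
    [72, 0, 0, 0, -0.1208],
    [72, 0, 0, 0, -0.1208],
    [72, 0, 0, 0, -0.1208],
  ],
)

```text
time_s: 11.33
eef_pos: [0.5603, 0.0108, 0.2375]
orientation: [-180.0, -0.2, 70.7]
ft_force: [-0.4, 0.6, -0.9]
width: 0.0723
```

step_arm(
  motion=[
    [72, 0, 0, 0, -0.1208],
    [72, 0, 0, 0, -0.1208],
    [72, 0, 0, 0, -0.1208],
    [72, 0, 0, 0, 0],
    [72, 0, 0, 0, 0],
  ],
)

```text
time_s: 11.75
eef_pos: [0.5603, 0.0108, 0.2374]
orientation: [180.0, -0.2, 90.9]
ft_force: [0.0, -0.5, -0.4]
width: 0.0725
```

```bash
python3 - <<'E'
from h import *
print(ctrl.state()['eef_pos'],ctrl.state()['orientation'])
for n,(x,y) in(("side",(190,110)),("top",(190,130))):
    im=ctrl.camera(n); cv2.imwrite(f"pics/{n}3.png",cv2.resize(im[y:y+100,x:x+130],None,fx=6,fy=6,interpolation=cv2.INTER_CUBIC))
E
```

```text
[0.56033602 0.01076305 0.23742493] [ 1.79986667e+02 -1.55860165e-01  9.08788550e+01]
```

View pics/side3.png

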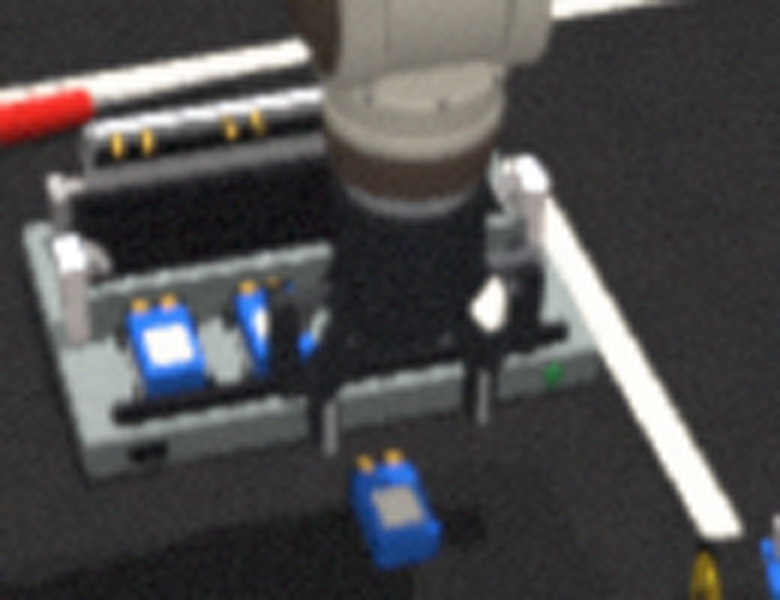

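The pack stands on the bench at side crop (395,520), with the jaws straddling its long sides. Descending to regrip by the sides.

step_arm(
  motion=[
    [60, 0, 0, 12, 0],
    [60, 0, 0, 14, 0],
    [60, 0, 0, 14, 0],
    [60, 0, 0, 10, 0],
    [60, 0, 0, 6, 0],
  ],
)

```text
time_s: 12.27
eef_pos: [0.5598, 0.0109, 0.1791]
orientation: [-179.9, -0.2, 91.0]
ft_force: [0.6, 0.1, 0.1]
width: 0.06
```

step_arm(
  motion=[
    [60, 0, 0, 0, 0],
    [50, 0, 0, 0, 0],
    [40, 0, 0, 0, 0],
    [36, 0, 0, 0, 0],
    [28, 0, 0, 0, 0],
  ],
  squeeze=25,
)

```text
time_s: 12.68
eef_pos: [0.5606, 0.0109, 0.1821]
orientation: [179.9, -0.2, 91.1]
ft_force: [-0.9, -0.8, 5.8]
width: 0.0334
```

step_arm(
  motion=[
    [28, 0, 0, 0, 0],
    [28, 0, 0, 0, 0],
    [28, 0, 0, 0, 0],
    [28, 0, 0, 0, 0],
  ],
)

```text
time_s: 13.02
eef_pos: [0.5606, 0.0109, 0.1821]
orientation: [179.9, -0.2, 91.1]
ft_force: [-0.9, -0.2, 5.5]
width: 0.0335
```

Regripped, so the pack is now centred at (0.5606, 0.0109). I'll release and step aside so the cameras can image it as a calibration marker together with the dock.

step_arm(
  motion=[
    [46, 0, 0, 0, 0],
    [50, 0, 0, 0, 0],
    [50, 0, 0, 0, 0],
    [50, 0, 0, -10, 0],
    [50, 0, 0, -20, 0],
  ],
)

```text
time_s: 13.43
eef_pos: [0.5595, 0.0108, 0.2095]
orientation: [-179.8, -0.2, 91.1]
ft_force: [-0.1, 1.1, 0.2]
width: 0.05
```

step_arm(
  motion=[
    [50, 0, 0, -25, 0],
    [50, 0, 0, -25, 0],
    [50, -15, -15, -10, 0],
    [50, -24, -24, 0, 0],
    [50, -24, -24, 0, 0],
  ],
)

```text
time_s: 13.85
eef_pos: [0.4982, -0.0538, 0.2725]
orientation: [179.9, -0.1, 91.2]
ft_force: [0.4, -0.5, 0.0]
width: 0.0504
```

step_arm(
  motion=[
    [50, -24, -24, 0, 0],
    [50, -24, -24, 0, 0],
    [50, -24, -24, 0, 0],
    [50, -24, -24, 0, 0],
    [50, -24, -24, 0, 0],
  ],
)

```text
time_s: 14.27
eef_pos: [0.3795, -0.1766, 0.2715]
orientation: [180.0, -0.1, 91.1]
ft_force: [-0.5, -0.7, -0.3]
width: 0.0502
```

```bash
python3 - <<'E'
from lab import *
for n in("top","side"):
    acc=[ctrl.camera(n) for _ in range(4)]
    np.save(f"cal_{n}.npy",np.array(acc)); im=np.mean(acc,0).astype(np.uint8)
    cv2.imwrite(f"pics/{n}4.png",im)
    for r in labels(im,n): print(n,r.round(2),onz(n,r[:2],.024),onz(n,r[:2],.054))
print(ctrl.state()['time_s'],ctrl.state()['eef_pos'],ctrl.state()['orientation'])
E
```

```text
top [285.49 122.88 290.35 126.92 168.  ] [ 0.7782 -0.0953  0.024 ] [ 0.7679 -0.0937  0.054 ]
top [348.07 135.34 346.96 127.63  27.  ] [ 0.734  -0.2802  0.024 ] [ 0.7249 -0.2732  0.054 ]
top [209.89 185.16 208.25 186.45 128.  ] [0.594  0.1333 0.024 ] [0.589  0.1284 0.054 ]
top [254.03 194.25 251.58 194.45 128.  ] [0.5637 0.0035 0.024 ] [0.5596 0.0023 0.054 ]
top [322.09 202.4  318.79 203.15 104.  ] [ 0.535  -0.1938  0.024 ] [ 0.5317 -0.1894  0.054 ]
top [210.31 206.5  208.54 207.54 134.  ] [0.5307 0.1321 0.024 ] [0.5275 0.1272 0.054 ]
top [210.85 228.68 209.11 229.76 131.  ] [0.4661 0.1306 0.024 ] [0.4648 0.1257 0.054 ]
side [253.37 160.85 252.7  161.68  96.  ] [0.5945 0.16   0.024 ] [0.5847 0.127  0.054 ]
side [235.88 164.21 235.06 164.72  98.  ] [0.5312 0.1583 0.024 ] [0.5236 0.1254 0.054 ]
side [256.86 193.57 256.59 195.58 133.  ] [0.5624 0.0048 0.024 ] [ 0.5537 -0.0226  0.054 ]
side [266.24 243.65 265.8  244.37 115.  ] [ 0.5338 -0.1899  0.024 ] [ 0.5261 -0.2104  0.054 ]
14.6667 [ 0.3815 -0.1752  0.2708] [-179.9995   -0.1633   91.1793]
```

View pics/side4.png

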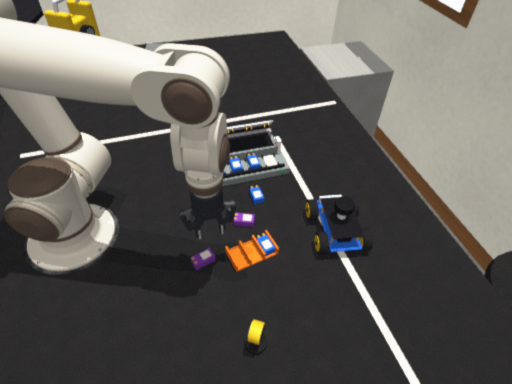

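View pics/top4.png

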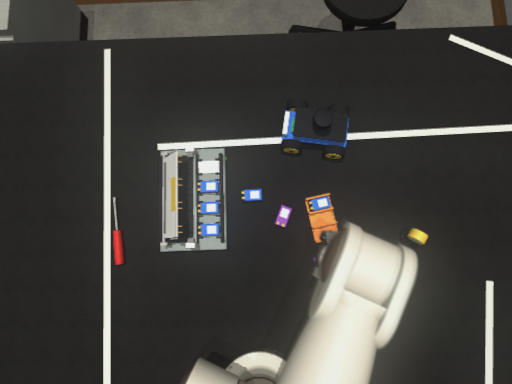

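Both cameras see the bench pack (top px (253,195), side px (257,194)) and the dock. I'll rectify the pack tops and register the seated packs against the bench pack, whose true position I know.

```bash
cat > reg.py <<'E'
from fit import *
mm=.0005
def rect(im,n,c,th,z,hx,hy):
    xs=np.arange(-hx,hx+1e-9,mm);ys=np.arange(-hy,hy+1e-9,mm)
    X,Y=np.meshgrid(xs,ys);p=T([c[0],c[1],th],np.c_[X.ravel(),Y.ravel(),np.full(X.size,z)])
    u=proj(n,p).astype(np.float32).reshape(X.shape+(2,))
    return cv2.remap(im.astype(np.float32),u[...,0],u[...,1],cv2.INTER_CUBIC)
def match(im,n,tpl,guess,th,z,hx,hy,s=.012):
    R=rect(im,n,guess,th,z,hx+s,hy+s)
    r=cv2.matchTemplate(R,tpl,cv2.TM_CCOEFF_NORMED);_,v,_,(ix,iy)=cv2.minMaxLoc(r)
    def sp(a,b,c): return .5*(a-c)/(a-2*b+c)
    dx=ix+(sp(*r[iy,ix-1:ix+2]) if 0<ix<r.shape[1]-1 else 0);dy=iy+(sp(*r[iy-1:iy+2,ix]) if 0<iy<r.shape[0]-1 else 0)
    d=(np.array([dx,dy])-(np.array(r.shape[::-1])-1)/2)*mm
    return T([guess[0],guess[1],th],[[d[0],d[1],0]])[0,:2],v
E
python3 - <<'E'
from reg import *
th=np.radians(91.1);c0=np.array([.5606,.0109])
D0=T([.5546,.1331,np.radians(90.7)],[[0,k,0] for k in(-.093,-.031,.031,.093)])[:,:2]
for n in("top","side"):
    im=np.load(f"cal_{n}.npy").mean(0).astype(np.float32)
    # find centre of bench pack in camera-calibrated coords: use outline: take guess then compute symmetric
    for hx,hy in((.026,.014),(.030,.017)):
        # bench pack apparent centre ~ c0+off ; template cut at apparent spot
        off=np.array([.003,-.0014]) if n=="top" else np.array([.0017,-.0001])
        tpl=rect(im,n,c0+off,th,.024,hx,hy)
        for k in range(4):
            g=D0[k]
            w,v=match(im,n,tpl,g,th,.054,hx,hy)
            print(n,hx,k,"true centre",(w-off).round(4),round(float(v),3))
    cv2.imwrite(f"pics/tpl_{n}.png",np.vstack([cv2.resize(np.clip(rect(im,n,c,th,z,.04,.025),0,255).astype(np.uint8),None,fx=3,fy=3) for c,z in((c0+off,.024),(D0[1],.054))]))
E
```

```text
top 0.026 0 true centre [0.6332 0.1474] 0.436
top 0.026 1 true centre [0.5841 0.135 ] 0.989
top 0.026 2 true centre [0.522  0.1341] 0.989
top 0.026 3 true centre [0.4601 0.1329] 0.989
top 0.03 0 true centre [0.6368 0.1293] 0.526
top 0.03 1 true centre [0.584  0.1348] 0.967
top 0.03 2 true centre [0.522 0.134] 0.977
top 0.03 3 true centre [0.4601 0.1328] 0.97
side 0.026 0 true centre [0.6428 0.1359] 0.635
side 0.026 1 true centre [0.5843 0.1353] 0.989
side 0.026 2 true centre [0.5223 0.1342] 0.988
side 0.026 3 true centre [0.4481 0.1438] 0.147
side 0.03 0 true centre [0.6424 0.1339] 0.516
side 0.03 1 true centre [0.5844 0.1353] 0.974
side 0.03 2 true centre [0.5223 0.1343] 0.976
side 0.03 3 true centre [0.4495 0.1439] 0.26
```

View pics/tpl_top.png

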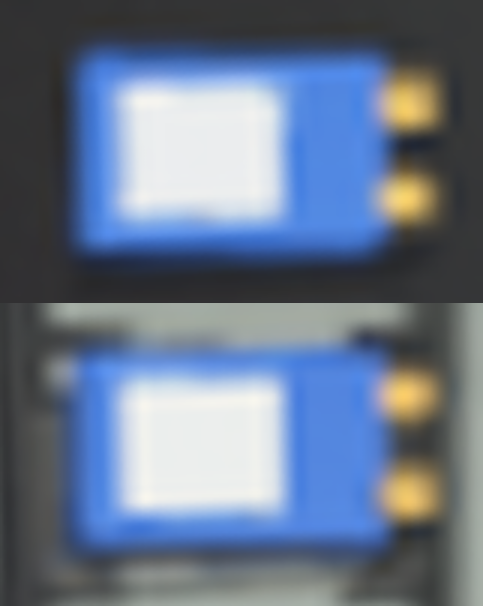

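View pics/tpl_side.png

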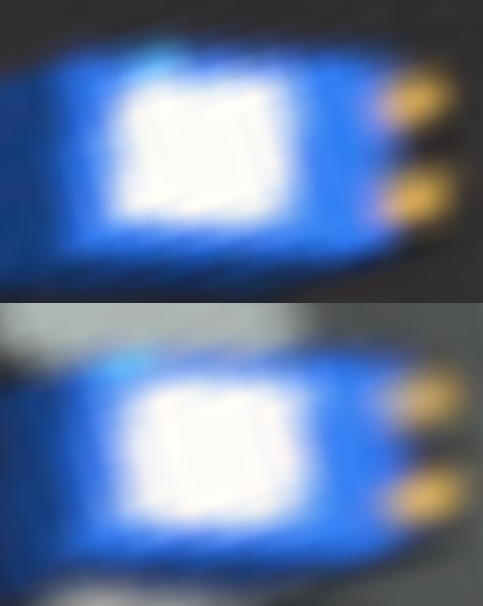

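Top and side now agree to within 0.4 mm. The seated packs are at (0.5842,0.1351), (0.5221,0.1341) and (0.4601,0.1328), with a 62.0 mm pitch as specified. That puts the empty bay centre at (0.6462, 0.1363), axis at 91.1°. Now back to the pack.

```bash
python3 plan.py 0.5606 0.0109 0.27 91.1 10 50
```

```text
[[50.0, 18.2, 18.3, 0.1, 0.0001], [50.0, 18.2, 18.3, 0.1, 0.0001], [50.0, 18.2, 18.3, 0.1, 0.0001], [50.0, 18.2, 18.3, 0.1, 0.0001], [50.0, 18.2, 18.3, 0.1, 0.0001]]
[[50.0, 18.2, 18.3, 0.1, 0.0001], [50.0, 18.3, 18.3, 0.1, 0.0001], [50.0, 18.3, 18.3, 0.1, 0.0001], [50.0, 18.3, 18.3, 0.1, 0.0001], [50.0, 18.3, 18.3, 0.1, 0.0001]]
```

step_arm(
  motion=[
    [50, 18.2, 18.3, 0, 0],
    [50, 18.2, 18.3, 0, 0],
    [50, 18.2, 18.3, 0, 0],
    [50, 18.2, 18.3, 0, 0],
    [50, 18.2, 18.3, 0, 0],
  ],
)

```text
time_s: 15.08
eef_pos: [0.4718, -0.0811, 0.2708]
orientation: [-180.0, -0.2, 91.2]
ft_force: [-0.1, -0.8, -0.1]
width: 0.0503
```

step_arm(
  motion=[
    [50, 18.2, 18.3, 0, 0],
    [50, 18.3, 18.3, 0, 0],
    [50, 18.3, 18.3, 0, 0],
    [50, 18.3, 18.3, 0, 0],
    [50, 18.3, 18.3, 0, 0],
  ],
)

```text
time_s: 15.5
eef_pos: [0.5614, 0.0124, 0.2708]
orientation: [-180.0, -0.2, 91.2]
ft_force: [0.3, -0.7, 0.3]
width: 0.05
```

step_arm(
  motion=[
    [50, 0, 0, 0, 0],
    [50, 0, 0, 0, 0],
    [50, 0, 0, 0, 0],
  ],
)

```text
time_s: 15.75
eef_pos: [0.5603, 0.0108, 0.2707]
orientation: [-179.9, -0.1, 91.2]
ft_force: [-0.3, -0.6, 0.9]
width: 0.0501
```

step_arm(
  motion=[
    [50, 0, 0, 16, 0],
    [50, 0, 0, 20, 0],
    [50, 0, 0, 20, 0],
    [50, 0, 0, 18, 0],
    [50, 0, 0, 10, 0],
  ],
)

```text
time_s: 16.17
eef_pos: [0.5592, 0.0098, 0.1852]
orientation: [-179.9, -0.2, 91.1]
ft_force: [-1.0, 0.5, -0.1]
width: 0.0502
```

step_arm(
  motion=[
    [50, 0, 0, 6, 0],
    [50, 0, 0, 0, 0],
    [50, 0, 0, 0, 0],
    [42, 0, 0, 0, 0],
    [28, 0, 0, 0, 0],
  ],
)

```text
time_s: 16.58
eef_pos: [0.5608, 0.0103, 0.1826]
orientation: [179.9, -0.2, 91.1]
ft_force: [2.0, 0.2, 0.6]
width: 0.033
```

step_arm(
  motion=[
    [28, 0, 0, 0, 0],
    [28, 0, 0, 0, 0],
    [28, 0, 0, 0, 0],
    [28, 0, 0, 0, 0],
  ],
  squeeze=35,
)

```text
time_s: 16.92
eef_pos: [0.5608, 0.0103, 0.1826]
orientation: [179.9, -0.1, 91.1]
ft_force: [-1.3, -0.6, 5.9]
width: 0.0335
```

step_arm(
  motion=[
    [28, 0, 0, -6, 0],
    [28, 0, 0, -14, 0],
    [28, 0, 0, -20, 0],
    [28, 0, 0, -20, 0],
    [28, 0, 0, -20, 0],
  ],
)

```text
time_s: 17.33
eef_pos: [0.5602, 0.0101, 0.2623]
orientation: [-180.0, -0.2, 91.1]
ft_force: [0.3, 0.2, -0.3]
width: 0.033
```

step_arm(
  motion=[
    [28, 0, 0, -15, 0],
    [28, 0, 0, 0, 0],
    [28, 0, 0, 0, 0],
  ],
)

```text
time_s: 17.58
eef_pos: [0.5605, 0.01, 0.2768]
orientation: [179.9, -0.2, 91.1]
ft_force: [-0.1, -0.6, -0.6]
width: 0.0327
```

```bash
python3 plan.py 0.6462 0.1363 0.275 91.1 8 28
```

```text
[[28.0, 15.6, 11.0, 0.2, -0.0], [28.0, 15.6, 11.0, 0.2, -0.0], [28.0, 15.6, 11.0, 0.2, -0.0], [28.0, 15.6, 11.0, 0.2, -0.0], [28.0, 15.6, 11.0, 0.2, -0.0]]
[[28.0, 15.6, 11.0, 0.2, -0.0], [28.0, 15.6, 11.0, 0.2, -0.0], [28.0, 15.6, 11.0, 0.2, -0.0]]
```

step_arm(
  motion=[
    [28, 15.6, 10.9, 0, 0],
    [28, 15.6, 10.9, 0, 0],
    [28, 15.6, 10.9, 0, 0],
    [28, 15.6, 10.9, 0, 0],
    [28, 15.6, 10.9, 0, 0],
  ],
)

```text
time_s: 18.0
eef_pos: [0.6135, 0.0898, 0.2745]
orientation: [-179.9, -0.1, 91.1]
ft_force: [-0.6, -0.2, -1.1]
width: 0.0324
```

step_arm(
  motion=[
    [28, 15.6, 10.9, 0, 0],
    [28, 15.6, 10.9, 0, 0],
    [28, 15.0, 10.9, 0, 0],
    [28, 0, 0, 0, 0],
    [28, 0, 0, 0, 0],
  ],
)

```text
time_s: 18.42
eef_pos: [0.645, 0.1365, 0.2744]
orientation: [-179.8, -0.1, 91.2]
ft_force: [-0.4, 0.3, -1.7]
width: 0.0331
```

step_arm(
  motion=[
    [28, 0, 0, 0, 0],
    [28, 0, 0, 0, 0],
  ],
)

```text
time_s: 18.58
eef_pos: [0.6447, 0.1352, 0.2759]
orientation: [-179.9, -0.1, 91.1]
ft_force: [-0.2, 0.8, -0.5]
width: 0.0333
```

```bash
python3 plan.py 0.6462 0.1357 0.235 91.1 4 28
```

```text
[[28.0, 0.1, 0.4, 10.2, -0.0002], [28.0, 0.1, 0.4, 10.2, -0.0002], [28.0, 0.1, 0.4, 10.2, -0.0002], [28.0, 0.1, 0.4, 10.2, -0.0002]]
```

step_arm(
  motion=[
    [28, 0.2, 0.7, 10, 0],
    [28, 0.2, 0.8, 12, 0],
    [28, 0, 0, 12, 0],
    [28, 0, 0, 8, 0],
    [28, 0, 0, 0, 0],
  ],
)

```text
time_s: 19.0
eef_pos: [0.6459, 0.1361, 0.2312]
orientation: [-179.8, -0.1, 91.1]
ft_force: [0.1, 0.7, -0.4]
width: 0.0334
```

step_arm(
  motion=[
    [28, 0, 0, 0, 0],
    [28, 0, 0, 0, 0],
    [28, 0, 0, 0, 0],
  ],
)

```text
time_s: 19.25
eef_pos: [0.6468, 0.1365, 0.2352]
orientation: [179.9, -0.2, 91.1]
ft_force: [0.2, 0.1, -0.3]
width: 0.0329
```

```bash
python3 - <<'E'
from h import *
print(ctrl.state()['eef_pos'],ctrl.state()['orientation'])
for n,(x,y) in(("side",(190,100)),("top",(150,130))):
    im=ctrl.camera(n); cv2.imwrite(f"pics/{n}5.png",cv2.resize(im[y:y+100,x:x+110],None,fx=6,fy=6,interpolation=cv2.INTER_CUBIC))
E
```

```text
[0.64679964 0.13645539 0.23523961] [ 1.79942273e+02 -1.66863930e-01  9.10952767e+01]
```

View pics/side5.png

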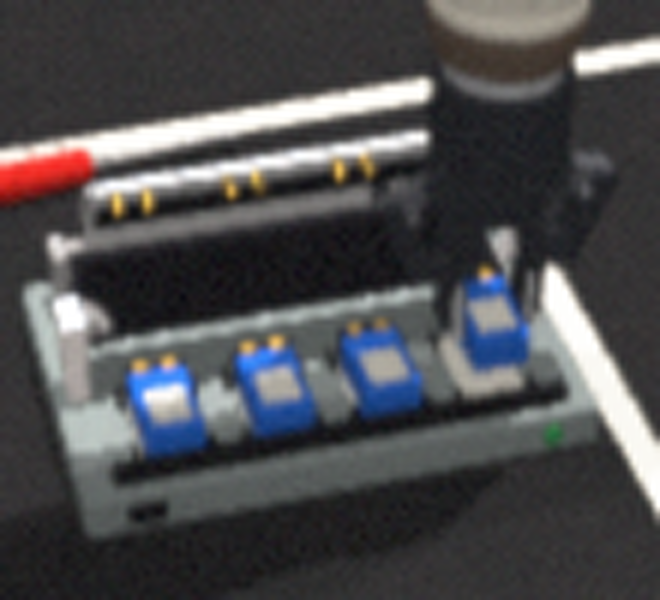

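View pics/top5.png

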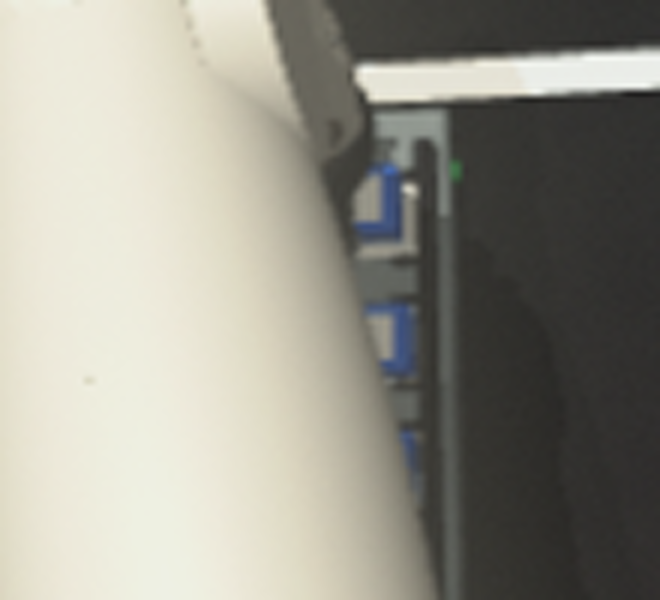

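The pack hovers over the empty bay (side crop (490,320)), in line with the others. I'll check it with the registration before lowering.

```bash
python3 - <<'E'
from reg import *
th=np.radians(91.1);c0=np.array([.5606,.0109]);n="side";off=np.array([.0017,-.0001])
im0=np.load("cal_side.npy").mean(0).astype(np.float32)
im=np.mean([ctrl.camera(n) for _ in range(2)],0).astype(np.float32)
z=.2352-.1826+.024
for hx,hy in((.022,.012),(.026,.014)):
    tpl=rect(im0,n,c0+off,th,.024,hx,hy)
    w,v=match(im,n,tpl,np.array([.6465,.1365])+off,th,z,hx,hy);print((w-off).round(4),v)
    for g in((.5842,.1351),(.5221,.1341),(.4601,.1328)):
        w,v=match(im,n,tpl,np.array(g)+off,th,.054,hx,hy);print("  seated",(w-off).round(4),v)
s=ctrl.state();print(s['eef_pos'])
E
python3 plan.py 0.6462 0.1357 0.222 91.1 4 28
```

```text
[0.6472 0.1367] 0.8937462568283081
  seated [0.5843 0.1355] 0.960567831993103
  seated [0.5225 0.1345] 0.7817920446395874
  seated [0.46   0.1364] 0.7539320588111877
[0.647  0.1367] 0.8372126221656799
  seated [0.5843 0.1354] 0.9627667665481567
  seated [0.5223 0.1346] 0.7769087553024292
  seated [0.46   0.1362] 0.7818603515625
[0.6467 0.1365 0.235 ]
[[28.0, -0.2, -0.1, 3.3, -0.0], [28.0, -0.2, -0.1, 3.3, -0.0], [28.0, -0.2, -0.1, 3.3, -0.0], [28.0, -0.2, -0.1, 3.3, -0.0]]
```

Vision and kinematics agree to within 0.5 mm. Lowering gently.

step_arm(
  motion=[
    [28, -0.4, -0.3, 4, 0],
    [28, -0.3, -0.2, 4, 0],
    [28, 0, 0, 3, 0],
    [28, 0, 0, 1, 0],
    [28, 0, 0, 0, 0],
  ],
)

```text
time_s: 19.87
eef_pos: [0.646, 0.1357, 0.2218]
orientation: [-179.9, -0.1, 91.1]
ft_force: [0.0, -0.1, -0.7]
width: 0.0329
```

step_arm(
  motion=[
    [28, 0, 0, 0, 0],
    [28, 0, 0, 0, 0],
  ],
)

```text
time_s: 20.03
eef_pos: [0.6462, 0.1358, 0.2226]
orientation: [180.0, -0.2, 91.1]
ft_force: [-1.0, -0.3, -0.2]
width: 0.0333
```

step_arm(
  motion=[
    [28, 0, 0, 2, 0],
    [28, 0, 0, 1, 0],
    [28, 0, 0, 1, 0],
    [28, 0, 0, 0, 0],
  ],
)

```text
time_s: 20.37
eef_pos: [0.6461, 0.1357, 0.2182]
orientation: [-180.0, -0.1, 91.1]
ft_force: [-0.7, -0.4, -1.5]
width: 0.0332
```

Entering between the guides with no contact force.

step_arm(
  motion=[
    [28, 0, 0, 2, 0],
    [28, 0, 0, 1, 0],
    [28, 0, 0, 0.8, 0],
    [28, 0, 0, 0, 0],
  ],
)

```text
time_s: 20.7
eef_pos: [0.6461, 0.1358, 0.2144]
orientation: [-180.0, -0.2, 91.1]
ft_force: [-0.4, 0.0, -1.5]
width: 0.0331
```

step_arm(
  motion=[
    [28, 0, 0, 0.7, 0],
    [28, 0, 0, 0.6, 0],
    [28, 0, 0, 0, 0],
  ],
)

```text
time_s: 20.95
eef_pos: [0.6461, 0.1358, 0.2133]
orientation: [-180.0, -0.2, 91.1]
ft_force: [0.6, 0.2, -0.4]
width: 0.0329
```

step_arm(
  motion=[
    [28, 0, 0, 0.6, 0],
    [28, 0, 0, 0, 0],
    [28, 0, 0, 0, 0],
  ],
)

```text
time_s: 21.2
eef_pos: [0.6462, 0.1358, 0.2128]
orientation: [180.0, -0.2, 91.1]
ft_force: [0.2, 0.0, -1.2]
width: 0.0331
```

step_arm(
  motion=[
    [28, 0, 0, 0.5, 0],
    [28, 0, 0, 0, 0],
    [28, 0, 0, 0, 0],
  ],
)

```text
time_s: 21.45
eef_pos: [0.6461, 0.1358, 0.2127]
orientation: [180.0, -0.2, 91.1]
ft_force: [-1.5, 0.1, 3.0]
width: 0.0332
```

step_arm(
  motion=[
    [28, 0, 0, 0.4, 0],
    [28, 0, 0, 0, 0],
    [28, 0, 0, 0, 0],
  ],
)

```text
time_s: 21.7
eef_pos: [0.6461, 0.1357, 0.2126]
orientation: [180.0, -0.2, 91.1]
ft_force: [-3.4, -1.2, 5.2]
width: 0.0331
```

It's seated at exactly the predicted height (0.2127). Opening a little and rising straight up.

step_arm(
  motion=[
    [40, 0, 0, -0.6, 0],
    [43, 0, 0, 0, 0],
    [43, 0, 0, 0, 0],
    [43, 0, 0, 0, 0],
  ],
)

```text
time_s: 22.03
eef_pos: [0.6462, 0.1358, 0.2123]
orientation: [-180.0, -0.2, 91.1]
ft_force: [-0.0, -0.1, -0.6]
width: 0.0434
```

step_arm(
  motion=[
    [43, 0, 0, -4, 0],
    [43, 0, 0, -10, 0],
    [43, 0, 0, -18, 0],
    [43, 0, 0, -25, 0],
    [43, 0, 0, -30, 0],
  ],
)

```text
time_s: 22.45
eef_pos: [0.6458, 0.1355, 0.2999]
orientation: [-179.9, -0.1, 91.1]
ft_force: [0.6, 0.1, -0.5]
width: 0.043
```

step_arm(
  motion=[
    [20, 0, 0, -30, 0],
    [0, 0, 0, -25, 0],
    [0, 0, 0, 0, 0],
    [0, 0, 0, 0, 0],
  ],
)

```text
time_s: 22.78
eef_pos: [0.6463, 0.1354, 0.3573]
orientation: [179.8, -0.2, 91.1]
ft_force: [0.8, -0.8, -0.1]
width: 0.0005
```

```bash
python3 - <<'E'
from reg import *
th=np.radians(91.1);c0=np.array([.5606,.0109]);n="side";off=np.array([.0017,-.0001])
im0=np.load("cal_side.npy").mean(0).astype(np.float32)
im=np.mean([ctrl.camera(n) for _ in range(2)],0).astype(np.float32)
cv2.imwrite(f"pics/{n}6.png",cv2.resize(im[100:200,190:300].astype(np.uint8),None,fx=6,fy=6,interpolation=cv2.INTER_CUBIC))
hx,hy=(.024,.013)
tpl=rect(im0,n,c0+off,th,.024,hx,hy)
for g in((.6462,.1363),(.5842,.1351),(.5221,.1341),(.4601,.1328)):
        w,v=match(im,n,tpl,np.array(g)+off,th,.054,hx,hy);print("  seated",(w-off).round(4),v)
s=ctrl.state();print(s['eef_pos'],s['orientation'],s['time_s'],s['width'])
E
```

```text
seated [0.6467 0.1386] 0.8126511573791504
  seated [0.5842 0.1356] 0.8940365314483643
  seated [0.5223 0.1345] 0.8499710559844971
  seated [0.4599 0.1359] 0.877201497554779
[0.6461 0.1354 0.3541] [-179.9697   -0.1506   91.0966] 22.8833 -8.448932273835302e-05
```

View pics/side6.png

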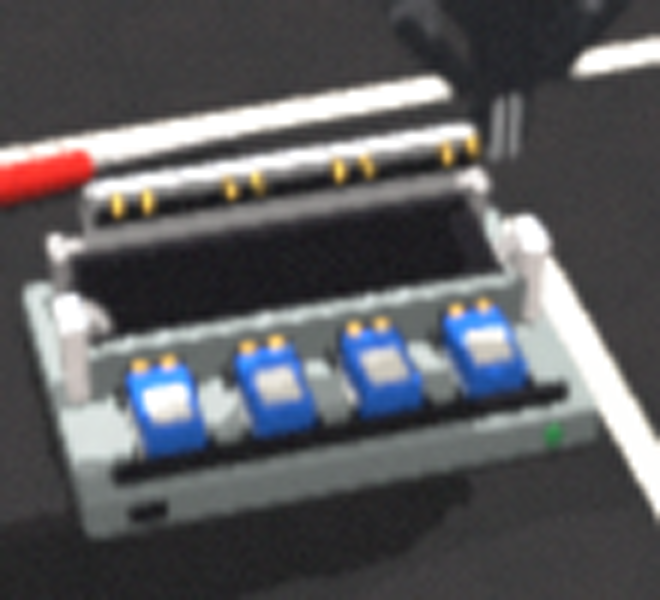

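All four packs lie alike, and the new one is level with the rest at side crop (487,345). Now the flap, pressing with closed fingertips on the patch and following its arc.

```bash
python3 - <<'E'
from plan import *
o=np.array([.5531,.1346]);th=np.radians(91.06);u=np.array([np.cos(th),np.sin(th)])
def W(a,r=90):
    d=122.2-r*np.cos(a)+2.5*np.sin(a)+11; z=69.5+r*np.sin(a)+2.5*np.cos(a)
    return np.r_[o+u*d/1e3,(z+173)/1e3],d,z
for a in(1.05,.95,.7,.4,.2,.12,.05,0,-.01,-.03):print(a,W(a)[0].round(4),W(a)[1:])
plan(*(W(.95)[0]+[0,0,.022]),91.1,8,0)
print("arc")
A=[.98,.96,.94]+list(np.arange(.92,.2,-.02))+list(np.arange(.2,-.021,-.01))
pr=W(1.0)
rows=[]
for a in A:
    c=W(a);rows.append([0,round(c[1]-pr[1],1),0,round(pr[2]-c[2],1),0]);
    # carry rounding
    pr=(None,pr[1]+rows[-1][1],pr[2]-rows[-1][3])
for i in range(0,len(rows),5):print(round(A[min(i+4,len(A)-1)],2),json.dumps(rows[i:i+5]))
E
```

```text
1.05 [0.5514 0.2252 0.3218] (np.float64(90.58716375372961), np.float64(148.81201792319084))
0.95 [0.5516 0.2175 0.3172] (np.float64(82.88206071022391), np.float64(144.16160315470336))
0.7 [0.5519 0.2006 0.3024] (np.float64(65.97474736249026), np.float64(129.39169731960342))
0.4 [0.5522 0.1859 0.2799] (np.float64(51.278056395511975), np.float64(106.85030329278577))
0.2 [0.5523 0.1801 0.2628] (np.float64(45.49068132127591), np.float64(89.83040621615861))
0.12 [0.5523 0.1787 0.2558] (np.float64(44.14650329137434), np.float64(82.7561202456374))
0.05 [0.5523 0.178  0.2495] (np.float64(43.437424487629734), np.float64(76.49500088534847))
0 [0.5523 0.1778 0.245 ] (np.float64(43.2), np.float64(72.0))
-0.01 [0.5523 0.1778 0.2441] (np.float64(43.17950037916471), np.float64(71.09989000096665))
-0.03 [0.5523 0.1778 0.2423] (np.float64(43.16550821208489), np.float64(69.29928006614786))
[[0, 10.5, -11.6, 1.9, -0.0], [0, 10.5, -11.6, 1.9, -0.0], [0, 10.5, -11.6, 1.9, -0.0], [0, 10.5, -11.6, 1.9, -0.0], [0, 10.5, -11.6, 1.9, -0.0]]
[[0, 10.5, -11.6, 1.9, -0.0], [0, 10.5, -11.6, 1.9, -0.0], [0, 10.5, 
[... 755 characters left out ...]
6, 0], [0, -0.7, 0, 1.7, 0], [0, -0.6, 0, 1.7, 0], [0, -0.6, 0, 1.7, 0]]
0.2 [[0, -0.6, 0, 1.7, 0], [0, -0.5, 0, 1.7, 0], [0, -0.5, 0, 1.8, 0], [0, -0.5, 0, 1.7, 0], [0, -0.4, 0, 1.8, 0]]
0.15 [[0, -0.2, 0, 0.8, 0], [0, -0.2, 0, 0.9, 0], [0, -0.2, 0, 0.9, 0], [0, -0.1, 0, 0.9, 0], [0, -0.2, 0, 0.9, 0]]
0.1 [[0, -0.1, 0, 0.8, 0], [0, -0.2, 0, 0.9, 0], [0, -0.1, 0, 0.9, 0], [0, -0.2, 0, 0.9, 0], [0, -0.1, 0, 0.9, 0]]
0.05 [[0, -0.1, 0, 0.9, 0], [0, -0.1, 0, 0.9, 0], [0, -0.1, 0, 0.9, 0], [0, -0.1, 0, 0.9, 0], [0, -0.0, 0, 0.9, 0]]
-0.0 [[0, -0.1, 0, 0.9, 0], [0, -0.1, 0, 0.9, 0], [0, -0.0, 0, 0.9, 0], [0, -0.0, 0, 0.9, 0], [0, -0.1, 0, 0.9, 0]]
-0.02 [[0, 0.0, 0, 0.9, 0], [0, -0.0, 0, 0.9, 0]]
```

step_arm(
  motion=[
    [0, 10.5, -11.6, 1, 0],
    [0, 10.5, -11.6, 1, 0],
    [0, 10.5, -11.6, 1, 0],
    [0, 10.5, -11.6, 1, 0],
    [0, 10.5, -11.6, 1, 0],
  ],
  squeeze=60,
)

```text
time_s: 23.3
eef_pos: [0.5864, 0.1871, 0.348]
orientation: [-179.9, -0.1, 91.1]
ft_force: [1.4, -0.1, -0.3]
width: -0.0004
```

step_arm(
  motion=[
    [0, 10.5, -11.6, 1, 0],
    [0, 10.5, -11.6, 1, 0],
    [0, 10.5, -11.6, 1, 0],
    [0, 0, 0, 0, 0],
    [0, 0, 0, 0, 0],
  ],
)

```text
time_s: 23.72
eef_pos: [0.5511, 0.2182, 0.3465]
orientation: [-180.0, -0.1, 91.2]
ft_force: [0.4, -1.1, -0.1]
width: -0.0004
```

step_arm(
  motion=[
    [0, 0, 0, 0, 0],
    [0, 0, 0, 0, 0],
  ],
)

```text
time_s: 23.88
eef_pos: [0.5521, 0.2173, 0.3466]
orientation: [180.0, -0.1, 91.1]
ft_force: [0.4, 0.1, -0.3]
width: -0.0002
```

```bash
python3 plan.py 0.5515 0.2214 0.324 91.1 5 0; python3 - <<'E'
from h import *
for n,(x,y) in(("side",(190,70)),("top",(140,130))):
    im=ctrl.camera(n); cv2.imwrite(f"pics/{n}7.png",cv2.resize(im[y:y+100,x:x+110],None,fx=6,fy=6,interpolation=cv2.INTER_CUBIC))
E
```

```text
[[0.0, 0.8, -0.1, 4.5, -0.0001], [0.0, 0.8, -0.1, 4.5, -0.0001], [0.0, 0.8, -0.1, 4.5, -0.0001], [0.0, 0.8, -0.1, 4.5, -0.0001], [0.0, 0.8, -0.1, 4.5, -0.0001]]
```

View pics/side7.png

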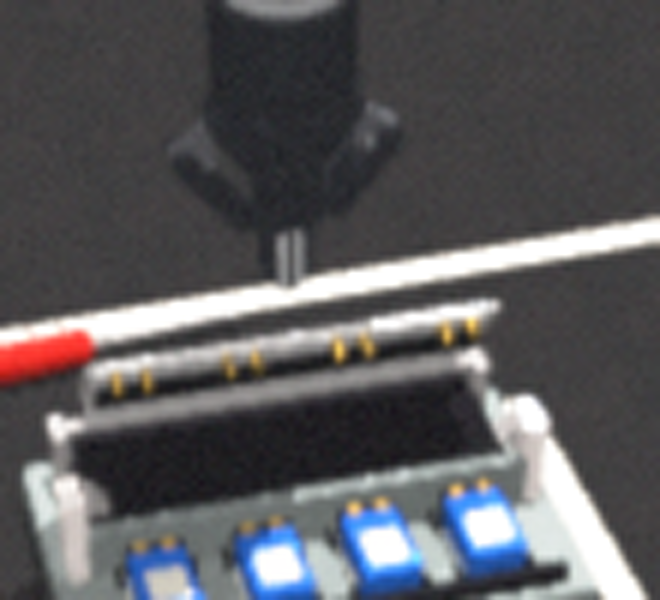

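The fingertips hang above the middle of the raised flap (side crop (290,285)). I'll descend to just off the patch, then follow the arc.

step_arm(
  motion=[
    [0, 1, 0, 6, 0],
    [0, 1, 0, 8, 0],
    [0, 1, 0, 7, 0],
    [0, 1, 0, 4, 0],
    [0, 0, 0, 2, 0],
  ],
)

```text
time_s: 24.4
eef_pos: [0.5515, 0.2218, 0.3183]
orientation: [-179.9, -0.1, 91.1]
ft_force: [0.0, 0.2, 0.6]
width: 0.0
```

step_arm(
  motion=[
    [0, 0, 0, 0, 0],
    [0, 0, 0, 0, 0],
  ],
)

```text
time_s: 24.57
eef_pos: [0.5517, 0.2217, 0.3197]
orientation: [-180.0, -0.2, 91.1]
ft_force: [-0.3, -0.7, -0.5]
width: -0.0003
```

step_arm(
  motion=[
    [0, -1.5, 0, 0.9, 0],
    [0, -1.5, 0, 1, 0],
    [0, -1.5, 0, 1, 0],
    [0, -1.5, 0, 1.1, 0],
    [0, -1.5, 0, 1, 0],
  ],
)

```text
time_s: 24.98
eef_pos: [0.5519, 0.2142, 0.315]
orientation: [180.0, -0.2, 91.1]
ft_force: [-0.6, 1.8, 1.3]
width: -0.0006
```

Contact (about 2 N). Continuing along the arc.

step_arm(
  motion=[
    [0, -1.4, 0, 1.1, 0],
    [0, -1.4, 0, 1.1, 0],
    [0, -1.4, 0, 1.2, 0],
    [0, -1.3, 0, 1.2, 0],
    [0, -1.4, 0, 1.2, 0],
  ],
)

```text
time_s: 25.4
eef_pos: [0.552, 0.2072, 0.309]
orientation: [180.0, -0.2, 91.1]
ft_force: [0.2, -0.6, 3.4]
width: 0.0001
```

step_arm(
  motion=[
    [0, -1.3, 0, 1.2, 0],
    [0, -1.3, 0, 1.3, 0],
    [0, -1.3, 0, 1.3, 0],
    [0, -1.2, 0, 1.3, 0],
    [0, -1.2, 0, 1.3, 0],
  ],
)

```text
time_s: 25.82
eef_pos: [0.5521, 0.2009, 0.3025]
orientation: [180.0, -0.2, 91.1]
ft_force: [0.1, -0.1, 4.5]
width: 0.0001
```

step_arm(
  motion=[
    [0, -1.2, 0, 1.3, 0],
    [0, -1.1, 0, 1.4, 0],
    [0, -1.2, 0, 1.4, 0],
    [0, -1.1, 0, 1.5, 0],
    [0, -1, 0, 1.4, 0],
  ],
)

```text
time_s: 26.23
eef_pos: [0.5522, 0.1953, 0.2954]
orientation: [180.0, -0.2, 91.1]
ft_force: [0.3, -0.3, 5.4]
width: 0.0
```

step_arm(
  motion=[
    [0, -1.1, 0, 1.5, 0],
    [0, -1, 0, 1.5, 0],
    [0, -1, 0, 1.5, 0],
    [0, -0.9, 0, 1.5, 0],
    [0, -1, 0, 1.5, 0],
  ],
)

```text
time_s: 26.65
eef_pos: [0.5523, 0.1904, 0.2879]
orientation: [180.0, -0.1, 91.1]
ft_force: [0.2, 0.5, 4.7]
width: -0.0002
```

step_arm(
  motion=[
    [0, -0.9, 0, 1.6, 0],
    [0, -0.8, 0, 1.6, 0],
    [0, -0.8, 0, 1.6, 0],
    [0, -0.8, 0, 1.6, 0],
    [0, -0.8, 0, 1.6, 0],
  ],
)

```text
time_s: 27.07
eef_pos: [0.5524, 0.1862, 0.2799]
orientation: [180.0, -0.1, 91.1]
ft_force: [-1.2, -0.2, 5.5]
width: 0.0001
```

```bash
python3 - <<'E'
from h import *
for n,(x,y) in(("side",(190,80)),):
    im=ctrl.camera(n); cv2.imwrite(f"pics/{n}8.png",cv2.resize(im[y:y+100,x:x+110],None,fx=6,fy=6,interpolation=cv2.INTER_CUBIC))
print(ctrl.state()['eef_pos'])
E
```

```text
[0.55235517 0.1860429  0.27959098]
```

View pics/side8.png

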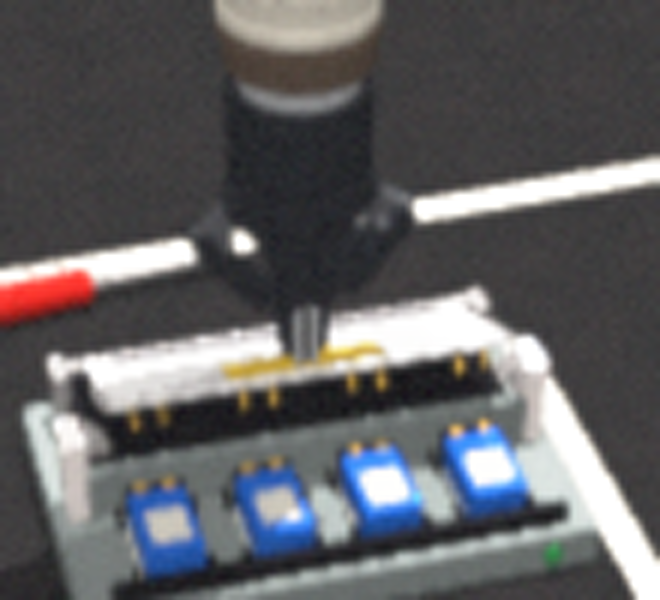

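The fingertips are in the middle of the yellow patch (side crop (305,355)) and the flap is going down. Continuing.

step_arm(
  motion=[
    [0, -0.7, 0, 1.7, 0],
    [0, -0.7, 0, 1.6, 0],
    [0, -0.7, 0, 1.7, 0],
    [0, -0.6, 0, 1.7, 0],
    [0, -0.6, 0, 1.7, 0],
  ],
)

```text
time_s: 27.53
eef_pos: [0.5524, 0.1828, 0.2716]
orientation: [180.0, -0.1, 91.1]
ft_force: [-0.0, -2.4, 6.7]
width: -0.0
```

step_arm(
  motion=[
    [0, -0.6, 0, 1.7, 0],
    [0, -0.5, 0, 1.7, 0],
    [0, -0.5, 0, 1.8, 0],
    [0, -0.5, 0, 1.7, 0],
    [0, -0.4, 0, 1.8, 0],
  ],
)

```text
time_s: 27.95
eef_pos: [0.5525, 0.1802, 0.2629]
orientation: [180.0, -0.1, 91.1]
ft_force: [-0.3, -2.0, 7.1]
width: 0.0
```

step_arm(
  motion=[
    [0, -0.2, 0, 0.8, 0],
    [0, -0.2, 0, 0.9, 0],
    [0, -0.2, 0, 0.9, 0],
    [0, -0.1, 0, 0.9, 0],
    [0, -0.2, 0, 0.9, 0],
  ],
)

```text
time_s: 28.37
eef_pos: [0.5525, 0.1793, 0.2585]
orientation: [180.0, -0.1, 91.1]
ft_force: [0.2, -2.6, 8.4]
width: -0.0
```

step_arm(
  motion=[
    [0, -0.1, 0, 0.8, 0],
    [0, -0.2, 0, 0.9, 0],
    [0, -0.1, 0, 0.9, 0],
    [0, -0.2, 0, 0.9, 0],
    [0, -0.1, 0, 0.9, 0],
  ],
)

```text
time_s: 28.78
eef_pos: [0.5524, 0.1787, 0.2554]
orientation: [179.9, -0.1, 91.1]
ft_force: [-3.1, -3.3, 16.0]
width: 0.0
```

step_arm(
  motion=[
    [0, -0.1, 0, 0.8, 0],
    [0, -0.1, 0, 0.8, 0],
    [0, -0.1, 0, 0.8, 0],
    [0, -0.1, 0, 0.8, 0],
    [0, 0, 0, 0.8, 0],
  ],
)

```text
time_s: 29.2
eef_pos: [0.5525, 0.1782, 0.2507]
orientation: [180.0, -0.1, 91.1]
ft_force: [-2.0, -3.5, 10.6]
width: 0.0
```

step_arm(
  motion=[
    [0, -0.1, 0, 0.8, 0],
    [0, -0.1, 0, 0.8, 0],
    [0, 0, 0, 0.8, 0],
    [0, 0, 0, 0.8, 0],
    [0, 0, 0, 0.8, 0],
  ],
)

```text
time_s: 29.62
eef_pos: [0.5525, 0.178, 0.2461]
orientation: [180.0, -0.1, 91.1]
ft_force: [1.0, -3.5, 6.6]
width: -0.0001
```

step_arm(
  motion=[
    [0, 0, 0, 0.7, 0],
    [0, 0, 0, 0.7, 0],
    [0, 0, 0, 0.6, 0],
    [0, 0, 0, 0, 0],
  ],
)

```text
time_s: 29.95
eef_pos: [0.5525, 0.178, 0.2442]
orientation: [180.0, -0.1, 91.1]
ft_force: [-0.8, -4.9, 7.6]
width: -0.0001
```

step_arm(
  motion=[
    [0, 0, 0, 0.6, 0],
    [0, 0, 0, 0.5, 0],
    [0, 0, 0, 0, 0],
    [0, 0, 0, 0, 0],
  ],
)

```text
time_s: 30.28
eef_pos: [0.5525, 0.1779, 0.2432]
orientation: [180.0, -0.1, 91.1]
ft_force: [-1.7, -4.1, 7.8]
width: -0.0003
```

step_arm(
  motion=[
    [0, 0, 0, 0.5, 0],
    [0, 0, 0, 0.5, 0],
    [0, 0, 0, 0, 0],
    [0, 0, 0, 0, 0],
  ],
)

```text
time_s: 30.62
eef_pos: [0.5525, 0.1779, 0.243]
orientation: [180.0, -0.1, 91.1]
ft_force: [-2.2, -5.0, 12.9]
width: 0.0001
```

step_arm(
  motion=[
    [0, 0, 0, 0.4, 0],
    [0, 0, 0, 0.4, 0],
    [0, 0, 0, 0, 0],
  ],
)

```text
time_s: 30.87
eef_pos: [0.5524, 0.1779, 0.2428]
orientation: [179.9, -0.1, 91.1]
ft_force: [-4.3, -6.5, 18.0]
width: 0.0002
```

The stop is reached: force rises with no further travel. Backing off slowly, watching whether the flap follows.

step_arm(
  motion=[
    [0, 0, 0, -1, 0],
    [0, 0, 0, -1, 0],
    [0, 0, 0, -1, 0],
    [0, 0, 0, -1, 0],
    [0, 0, 0, 0, 0],
  ],
)

```text
time_s: 31.28
eef_pos: [0.5525, 0.1779, 0.2455]
orientation: [180.0, -0.1, 91.1]
ft_force: [-1.4, -5.1, 7.3]
width: -0.0001
```

step_arm(
  motion=[
    [0, 0, 0, -1.5, 0],
    [0, 0, 0, -1.5, 0],
    [0, 0, 0, -1, 0],
    [0, 0, 0, 0, 0],
  ],
)

```text
time_s: 31.62
eef_pos: [0.5524, 0.1785, 0.2487]
orientation: [-180.0, -0.2, 91.1]
ft_force: [0.3, -0.2, -0.1]
width: 0.0001
```

Force dropped to zero a few mm up, so the catches hold. Withdrawing and looking.

step_arm(
  motion=[
    [0, 0, 0, -5, 0],
    [0, 0, 0, -10, 0],
    [0, 0, 0, -20, 0],
    [0, 0, 0, -25, 0],
    [0, 0, 0, -25, 0],
  ],
)

```text
time_s: 32.03
eef_pos: [0.5523, 0.1782, 0.3356]
orientation: [-180.0, -0.2, 91.1]
ft_force: [0.6, 0.4, -0.0]
width: -0.0
```

step_arm(
  motion=[
    [0, 0, -20, -15, 0],
    [0, 0, -25, 0, 0],
    [0, 0, -25, 0, 0],
    [0, 0, -25, 0, 0],
    [0, 0, -25, 0, 0],
  ],
)

```text
time_s: 32.45
eef_pos: [0.4313, 0.1758, 0.35]
orientation: [180.0, -0.2, 91.1]
ft_force: [-0.9, -0.4, 0.9]
width: -0.0002
```

step_arm(
  motion=[
    [0, 0, -25, 0, 0],
    [0, 0, -25, 0, 0],
    [0, 0, -20, 0, 0],
    [0, 0, 0, 0, 0],
    [0, 0, 0, 0, 0],
  ],
)

```text
time_s: 32.87
eef_pos: [0.362, 0.1747, 0.3504]
orientation: [179.9, -0.2, 91.2]
ft_force: [0.2, -0.1, -0.2]
width: -0.0005
```

```bash
python3 - <<'E'
from h import *
from fit import T
p=[.5531,.1346,np.radians(91.06)]
print(ctrl.state()['eef_pos'],ctrl.state()['ft_force'],ctrl.state()['time_s'])
for n,(x,y,w,h,off) in dict(side=(190,100,110,100,(.0017,-.0001)),top=(150,140,110,115,(.003,-.0014))).items():
    im=ctrl.camera(n); cv2.imwrite(f"pics/{n}9f.png",im)
    c=cv2.resize(im[y:y+h,x:x+w],None,fx=5,fy=5,interpolation=cv2.INTER_CUBIC)
    for a,col in((0,(0,0,255)),(.2,(0,255,0))):
        ca,sa=np.cos(a),np.sin(a)
        q=[(.1222-.1*ca+.0025*sa,s*.113,.0695+.1*sa+.0025*ca) for s in(-1,1)]
        u=(proj(n,T(p,q)+np.r_[off,0])-[x,y]+.5)*5-.5
        cv2.line(c,tuple(map(int,u[0])),tuple(map(int,u[1])),col,1)
    cv2.imwrite(f"pics/{n}9.png",c)
E
```

```text
[0.362  0.1747 0.3504] [ 0.2172 -0.0638 -0.1776] 32.8667
```

View pics/side9.png

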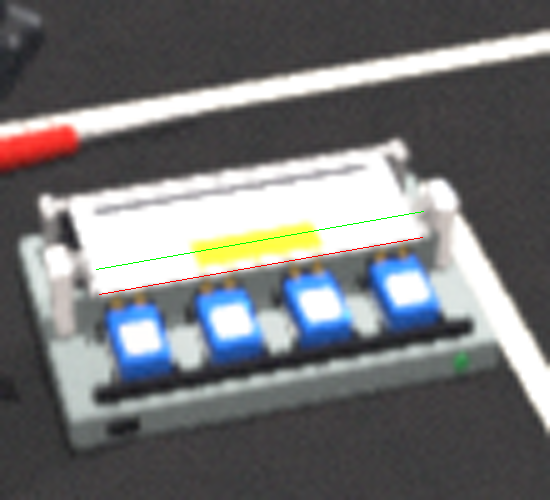

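View pics/top9.png

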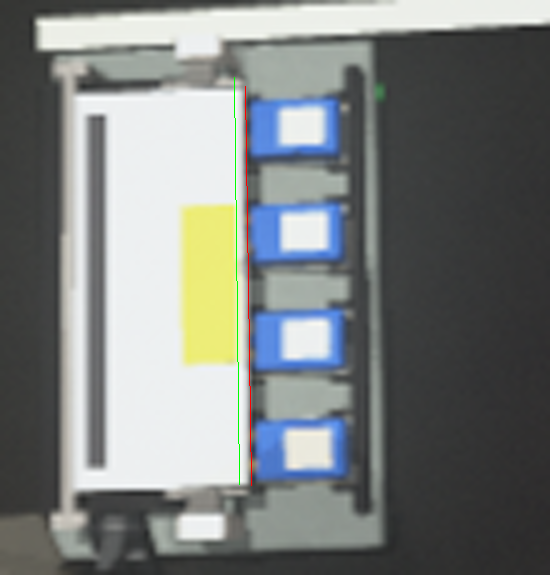

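View pics/side9f.png

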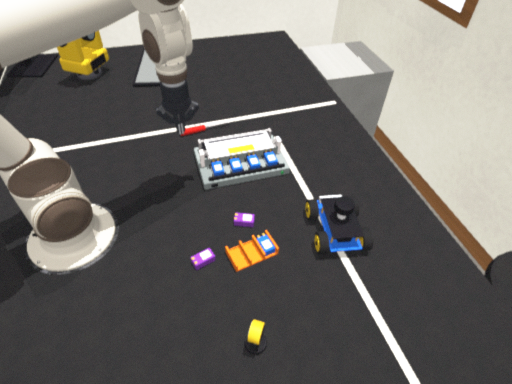

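The flap's free edge lies on the predicted level line in both views (red, angle 0). All four packs line up, the other spare is in the tray at (266,243), and the rover, reflector, screwdriver and purple packs haven't moved. Handing in.

```bash
python3 -c "
from plant import ctrl
print(ctrl.state()['time_s']);print(ctrl.close_job())"
```

```text
32.9667
the job is handed in; nothing more can be done
None
```

The spare pack is in the empty bay and the flap is caught down level. I handed the job in at 33.0 s of the 59 s allowed; no verdict was reported.

**Pack:** I took the near spare from the tray by its ends, set it on the bench in front of the dock, and regripped it by its long sides. I then lowered it into the far bay, contacts toward the flap. It touched down at TCP height 0.2127 m, against 0.2126 m predicted, with about 5 N of contact force, and was released only then.

**Flap:** I pressed the yellow patch slowly along its arc with the closed fingertips. The force was about 16 N at the catches, above the 3 to 10 N given, and 18 N when pressed against the stop. On backing off the force fell to zero within a few mm, so the catches hold it.

**Last checks:**
- The flap's free edge lies on the computed level line in both cameras.
- The new pack lines up with the other three.
- The other spare, the rover, the reflector, the screwdriver and the purple packs look unmoved.

**Checks that disagreed:**
- My first dock fit from its edges was about 3 mm off between the cameras. I replaced it by using the pack on the bench as a reference, after which the two cameras agreed within 0.4 mm.
- The vision check after release put the new pack about 2 mm further toward the contact end than expected. The light was shadowed by the arm and the match was weak (0.81), and an already-seated pack read about 3 mm off in the same check, so I did not act on it.

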